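# Rock a locating block out of its tight nest and hold it clear

### The arm

A 6-joint arm with a two-finger parallel gripper is mounted at the origin on a cart in front of the work surface, level with it; the furniture and walls round the work are solid. World frame = base frame: x ahead of the robot, y to its left, z up, the work surface at z = 0. Lengths are in mm, angles in rad, forces in N, time in s.
With the tool pointing down it reaches from about 350 to 1000 mm from the base axis. Payload 7.1 kg.
Tool frame: the origin (TCP) lies midway between the tips of the shut fingers; the grasp point (between the pads) lies 19 mm behind it; z points along the fingers, y is the direction in which the jaws open and shut (so a half turn about z gives the same grasp; the last joint's range is limited). The gripper opens to 85 mm and grips with 20 to 120 N. Pads are 22 mm wide; open, the fingers measure 114 mm over their backs; the gripper's body (76 mm by 85 mm) begins 54 mm behind the grasp point. The pads swing forward as they close: fully open they stand 13 mm farther back than shut.
Start: joints at [1.312, 0.423, 1.63, -0, 1.089, -0.019], TCP at [148.411, 607.107, 231.319] pointing down, gripper open.
Joint ranges: [-3, 3], [-0.9, 2.11], [0.09, 2.58], [-1.31, 4.45], [0.11, 2.69], [-2.54, 2.54]. Speed limits (rad/s): [2.39, 2.39, 3.01, 3.14, 3.14, 3.14].

### API

Orientations are given as a unit quaternion [w, x, y, z].
In Python, from rig import robot gives the robot as it stands.
- The arm moves only by the tool jog_arm, never from a script. Its argument "rows" is a list of rows, each an object of numbers: "tx", "ty", "tz": the shift along the tool's x, y, z scaled (see below); "rx", "ry", "rz": the turn, a rotation vector about the tool's x, y, z scaled (see below); "grip": the opening, from -1 (shut) to 1 (fully open). In form: [{"tx": .., "ty": .., "tz": .., "rx": .., "ry": .., "rz": .., "grip": ..}, ...]. A call has 1 to 20 rows; each row shifts and turns the pose as measured when the row begins, along the tool's axes as they then stand; what a row does not reach is not made up. The controller multiplies each number of a shift by 0.03 m and each number of a turn by 4 degrees. A row lasts 1/12 s, in which the tool goes at most 41.7 mm and 7.16 degrees, less where a joint would pass 70% of its speed; a pose out of reach is approached as far as the arm can. A call with a number of a shift or a turn outside -1 to 1 is refused whole. A call with a gripper value outside its range is refused whole. The fingers move at their own pace and stop on an object; the grip force is fixed at half the most. Time passes only in rows, so rows that do not move let the fingers close. It gives the time, the measured TCP pose, the force and the opening at its end, in the units of the state.
- robot.state(): the state, without advancing time (a new reading comes with each control period).
- robot.snapshot(name): name is "scene" or "top" or "wrist"; returns the picture (420x560x3 uint8, red, green, blue); there is no depth.
- robot.get_calibration(name): a dict with "camera_matrix" (3x3 intrinsics, pixels), "R" (3x3) and "t" (3): a world point X has camera coordinates R X + t; the wrist camera has in their place "tool_from_camera" (4x4, takes a point from camera to tool coordinates, whose origin is the TCP and whose axes are the flange's). Camera axes: x right, y down, z forward; pixel columns grow to the right and rows downward; lengths in mm; the calibration is good to about 2 mm. A picture is of the moment at which its call begins: read the wrist's pose just before it. get_calibration takes no time and is no camera call.
- robot.hand_in(): hands the job in, once; it reports no verdict.
Trained networks look in the newest picture that a camera, given by its name, has taken for a name from the list of things; names that differ only in an ending like _2 or _b are one class to them, and where a whole thing is asked for, a point or a joint stands for the part that bears it (a point fixed in the world has none). Each returns a list of dicts, best first, with "score" (0 to 1); they miss things now and then, are a little off and sometimes report something else, mostly with a low value. They report only what shows in the picture. A call takes as long as a camera call. They do not tell look-alikes from the thing itself.
- robot.boxes_of(camera, target): "point" ([x, y, z] in mm, in the coordinates of the camera as it stood for that picture, good to about 4 mm: the middle of the surface that is visible of it).
- robot.silhouettes(camera, target): "mask" (420x560 bool, what is visible of it).
- robot.pinpoint(camera, target): "point" ([x, y, z] in mm, in the coordinates of the camera as it stood for that picture, good to about 4 mm: a listed point, or the origin of a listed thing).
The state is a dict: "t": time; "joint_pos": joint angles; "qvel": joint speeds; "joint_torque": joint torques, N m; "tcp_pos": TCP position; "orientation": TCP orientation; "force": force on the tool from outside, world axes, zero at the start; "ft_torque": the same for the moment, N m; "finger_gap": opening from 0.0 (shut) to 1.0 (fully open).
Only numpy, scipy, OpenCV 4.12 (cv2) and the standard library are available. Lean on these libraries where they do the work, as an engineer would, in place of code of your own. Each camera call takes 0.05 s, during which the arm holds its last target.

### The job

Pull the flat keeper plate straight up out of its guides on the nest and lean it, standing on its short lower edge, against the sight glass so that it stays there by itself. Then grip the locating block and rock it out of its tight socket: with its foot still in the socket tip it first to the left (the side where the keeper plate stood) and then to the right, a good six degrees each way, and go on until it comes free. Finish while still holding the block: keep it upright and still above its socket, with its foot about two centimetres clear of it, and leave the other things on the table where they are.

Things in the scene. Friction and masses are not known exactly. Their poses are not given: they have to be found in the camera images.
- nest: Fixture fixed to the table: aluminium base plate 110 (x) x 150 (y) x 12 mm, origin at the centre of its underside on the table. Its y axis points to the robot's left (yaw within 0.35 rad) and is the rocking direction. Socket at the origin, floor 12 mm above the table; two rigid cheeks (top 34 mm above the table) leave the block 1 mm play each side in x.
- jaws (a point): Point on the socket's axis, 32 mm above the table, level with the tops of two sprung steel jaws 18 mm high that press the block's left and right faces with about 12 N each, plus 2 N per mm pushed back (7 mm at most). Their housings reach 56 mm either side in y, top 33 mm. A straight pull takes some 25 to 35 N; turning the block by turns about its lower left and right edges walks it up.
- guides (a point): Middle of the keeper plate's seat: 30 mm left (nest +y) of the socket's axis, 36 mm above the table. Two guide channels hold the plate by its upright edges: inner ends 28 mm, outer ends 44 mm either side in x, spanning 10 mm either side in y, floor 36 mm, top 62 mm above the table. 1 mm play; the plate comes straight up and is out after 26 mm.
- block_center (a point): Locating block, loose: upright dark steel block 32 (x) x 44 (y) x 90 mm, about 0.4 kg, with a pin 12 mm thick and 8 mm high on top (98 mm in all). Point: centre of the 90 mm body. It stands on the socket floor, axes along the nest's. Its left and right faces (44 mm apart) can be gripped above the jaws once the keeper plate, 4 mm from the left face, is gone.
- block_foot (a point): Centre of the underside of the locating block, 45 mm below its centre along its own z.
- keeper_center (a point): Keeper plate, loose: plain aluminium plate 70 (x, wide) x 8 (y, thick) x 140 mm (z, tall), about 0.18 kg; point at its centre. It stands upright in the guide channels, axes along the nest's, lower edge 36 mm and top edge 176 mm above the table. Its upper part is free to pinch across its thickness.
- keeper: The same keeper plate: origin at the centre of its lower edge, 70 mm below its centre.
- block: The same locating block: origin at the centre of its underside.
- glass_center (a point): Sight glass: glass tube between two round steel flanges of 64 mm diameter with three rods, standing 80 mm tall, fixed to the table on the left; this point is at its centre, 40 mm above the table. It is solid for leaning: round, 64 mm diameter, over its whole height.
- glass: The same sight glass: origin at the centre of its underside, on the table.
- wrench_17: Bystander, lying: combination spanner 30 x 206 x 8 mm; origin under its middle.
- marker: Bystander, lying: marker pen 17 x 131 x 17 mm; origin under its middle.
- jar_black: Bystander: small jar with black lid, 54 mm diameter, 48 mm tall; origin under its middle.
- gasket_orange: Bystander, lying: gasket ring 50 mm diameter, 9 mm thick; origin under its middle.
- spool_piece: Bystander: short steel tube with a flange at either end, 51 mm diameter, 90 mm tall, standing on the right; not the thing to lean the plate on; origin under its middle.
- screwdriver: Bystander, lying: screwdriver 26 x 209 x 26 mm; origin under its middle.
There are look-alikes about, which are no part of the job. Leave any brown or green look-alike of the glass alone.

How it is judged:
By the outcome, as a careful person would: the job done as asked, in the order asked, and still so for the second after the job is handed in, while the arm keeps its last pose, push and grip.
It also fails if it takes over 54 s, if anything falls off the work surface, if the arm or the gripper's body presses on something with over 40 N, if the wrist force passes 120 N, or if a joint passes its speed limit or range.

## Working session

There is one attempt and no reset: what is moved stays moved. The work goes in short steps, Python scripts to look and compute and a tool call to move; the robot and the scene stay as the last step left them, time stands still between calls to the robot, and variables do not carry over. Pictures are saved under pics/ and viewed, and the job is handed in when it is done.

Besides the shell and the picture viewer there is one more tool, called after "Call:" as a command line: name --argument value ..., lists and objects as JSON in quotes. jog_arm: Moves the arm, as the interface text tells. Shifts and turns lie within -1 to 1; 1 stands for 0.03 m of shift or 4 degrees of turn. Its arguments: {"type":"object","properties":{"rows":{"type":"array","items":{"type":"object","properties":{"tx":{"type":"number","minimum":-1,"maximum":1},"ty":{"type":"number","minimum":-1,"maximum":1},"tz":{"type":"number","minimum":-1,"maximum":1},"rx":{"type":"number","minimum":-1,"maximum":1},"ry":{"type":"number","minimum":-1,"maximum":1},"rz":{"type":"number","minimum":-1,"maximum":1},"grip":{"type":"number"}}}}},"required":["rows"]}

```bash
ls; mkdir -p pics; cat > h.py <<'E'
import numpy as np, cv2
from rig import robot
from scipy.spatial.transform import Rotation as Rn
def R_of(q): return Rn.from_quat([q[1],q[2],q[3],q[0]])
def snap(cam,name):
    im=robot.snapshot(cam); cv2.imwrite('pics/'+name+'.png',np.ascontiguousarray(im[:,:,::-1])); return im
def toworld(cam,p,st=None):
    c=robot.get_calibration(cam)
    if 'R' in c:
        return np.array(c['R']).T@(np.array(p)-np.array(c['t']))
    T=np.array(c['tool_from_camera']); pt=T[:3,:3]@p+T[:3,3]
    return R_of(st['orientation']).apply(pt)+np.array(st['tcp_pos'])
E
python3 - <<'E'
from h import *
print(robot.state())
for c in ('scene','top'):
    snap(c,c+'0')
    for n in ['nest','jaws','guides','block_center','keeper_center','keeper','glass','glass_center','spool_piece']:
        for d in robot.pinpoint(c,n)[:3]:
            print(c,n,round(d['score'],2),np.round(toworld(c,d['point']),1))
print(robot.state()['t'])
E
```

```text
pics
{'t': 0.0, 'joint_pos': array([ 1.31194203e+00,  4.23854210e-01,  1.63071812e+00, -1.01034329e-05,
        1.08858640e+00, -1.89987691e-02]), 'qvel': array([ 0.00078142, -0.00078833, -0.00056077, -0.00141608, -0.0007588 ,
        0.00176832]), 'joint_torque': array([-1.07481112e-03, -5.57392538e+01, -2.81753719e+01, -4.03563638e-05,
        7.14138194e-03,  2.55757058e-06]), 'tcp_pos': array([148.30992309, 606.57180942, 230.52629103]), 'orientation': array([-1.04004550e-04,  1.19638123e-01,  9.92817257e-01, -7.76114096e-04]), 'force': array([-0.24912714,  0.36302383,  0.41075555]), 'ft_torque': array([-0.01632792, -0.06204349, -0.02546108]), 'finger_gap': 1.0019090398540058}
scene nest 0.84 [572.9 -91.6   3.6]
scene jaws 0.56 [571.2 -88.8  33. ]
scene jaws 0.44 [670.3 153.3   3.6]
scene guides 0.65 [571.2 -64.7  36.2]
scene block_center 0.84 [574.9 -88.6  56.7]
scene keeper_center 0.59 [568.7 -61.9 108.5]
scene keeper 0.97 [568.5 -58.2  36.1]
scene keeper 0.51 [ 503.2 -362.8    4. ]
scene glass 0.96 [514.4 339.4   0. ]
scene glass 0.81 [512.3 223.6   4.5]
scene glass 0.81 [412.6
[... 190 characters left out ...]
]
top nest 0.59 [ 5.70e+02 -9.12e+01 -3.00e-01]
top jaws 0.84 [571.4 -90.1  29.6]
top guides 0.66 [564.8 -62.2  38.5]
top block_center 0.73 [571.6 -85.4   9.2]
top block_center 0.51 [569.6 -92.4  54.8]
top block_center 0.51 [ 500.3 -365.     0.9]
top keeper_center 0.44 [571.9 -63.1 107.2]
top keeper_center 0.36 [569.8 -91.5  32.8]
top keeper 0.66 [563.9 -62.3  34.6]
top glass 0.95 [6.182e+02 2.589e+02 6.000e-01]
top glass 0.84 [407.1 310.1  -1.5]
top glass 0.63 [509.9 228.3   1. ]
top glass_center 0.97 [409.1 314.   41.4]
top glass_center 0.75 [621.5 257.2  41. ]
top glass_center 0.65 [506.6 228.7  -1.5]
top spool_piece 0.88 [ 499.  -364.6    2.7]
top spool_piece 0.57 [663.1 146.8  -0.8]
1.0
```

View pics/scene0.png

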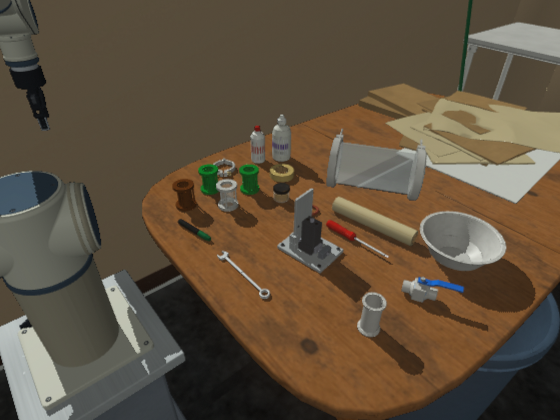

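View pics/top0.png

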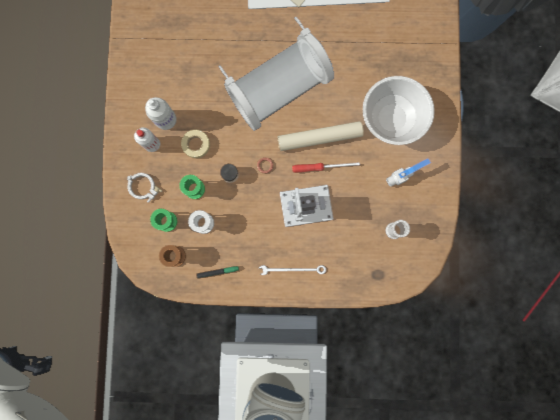

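The clear sight glass is at top px (201,222), next to green ones at (192,187) and (163,220) and a brown one at (172,257). The nest is at (306,206), and the spool is at (397,229). Next I'll get the nest yaw and a closer view.

```bash
python3 - <<'E'
from h import *
im=cv2.imread('pics/top0.png')
c=im[170:240,180:345]; cv2.imwrite('pics/top0z.png',cv2.resize(c,None,fx=4.8,fy=4.8,interpolation=cv2.INTER_CUBIC))
for c in ('top','wrist'):
    d=robot.get_calibration(c); print({k:np.round(v,3).tolist() for k,v in d.items()})
E
```

```text
{'camera_matrix': [[482.254, 0.0, 277.8], [0.0, 482.254, 211.474], [0.0, 0.0, 1.0]], 'R': [[0.023, -1.0, -0.01], [-0.994, -0.022, -0.108], [0.108, 0.013, -0.994]], 't': [-16.025, 547.904, 1442.122]}
{'camera_matrix': [[303.594, 0.0, 282.868], [0.0, 303.594, 209.41], [0.0, 0.0, 1.0]], 'tool_from_camera': [[0.001, -0.965, -0.263, 66.119], [1.0, 0.001, 0.001, -0.006], [-0.001, -0.263, 0.965, -142.082], [0.0, 0.0, 0.0, 1.0]]}
```

View pics/top0z.png

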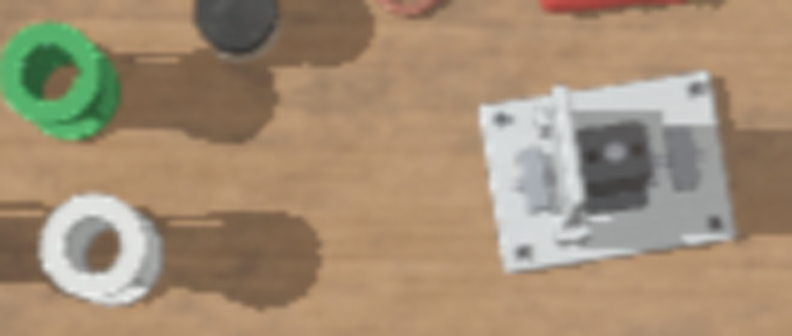

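```bash
cat >> h.py <<'E'
def unproj(cam,uv,z):
    c=robot.get_calibration(cam);K=np.array(c['camera_matrix']);R=np.array(c['R']);t=np.array(c['t'])
    d=R.T@np.linalg.inv(K)@np.array([uv[0],uv[1],1.]);o=-R.T@t
    return o+d*(z-o[2])/d[2]
def todo(target,yawdir=None,st=None):
    """shift to target in tool axes, units; turn rotvec units"""
    st=st or robot.state(); R=R_of(st['orientation'])
    d=R.inv().apply(np.array(target)-st['tcp_pos'])
    print('tcp',np.round(st['tcp_pos'],1),'shift units',np.round(d/30,2),'norm rows',round(np.linalg.norm(d)/41.7,1))
    return R
E
python3 - <<'E'
from h import *
c=[(482,106),(709,72),(735,239),(507,271)]
P=[unproj('top',(180+u/4.8-.5,170+v/4.8-.5),12) for u,v in c]
P=np.array(P);print(np.round(P,1),P.mean(0))
for a,b in((0,1),(3,2)):
    d=P[a]-P[b];print(np.arctan2(-d[0],d[1]),np.linalg.norm(d))
for a,b in((0,3),(1,2)):
    d=P[a]-P[b];print(np.arctan2(d[1],d[0]),np.linalg.norm(d))
st=robot.state();R=R_of(st['orientation'])
yaw=0.17
ty=np.array([-np.sin(yaw),np.cos(yaw),0])
Rt=Rn.from_matrix(np.array([[-np.cos(yaw),-np.sin(yaw),0],ty,[0,0,-1]]).T)
rv=(R.inv()*Rt).as_rotvec(degrees=True);print('turn units',rv/4)
d=Rt.inv().apply(np.array([545,-62,300])-st['tcp_pos']);print(d/30)
E
```

```text
[[ 612.2   -8.8   12. ]
 [ 637.6 -155.    12. ]
 [ 529.5 -173.    12. ]
 [ 505.7  -27.2   12. ]] [571.24062915 -90.98224878  12.        ]
0.17149001285706642 148.44796960829572
0.16180020311310234 147.71886276218848
0.17114764866748805 108.11956649847885
0.16443352103951395 109.5536329884158
turn units [-1.25135731e-03 -2.05078901e-04 -5.87050657e+00]
[ -9.25537446 -24.21760232  -2.28980241]
```

Call:
jog_arm --rows '[{"rz": -0.98,"grip": 1},{"rz": -0.98},{"rz": -0.98},{"rz": -0.98},{"rz": -0.98},{"rz": -0.98},{"tx": -0.37,"ty": -0.97,"tz": -0.1},{"tx": -0.37,"ty": -0.97,"tz": -0.1},{"tx": -0.37,"ty": -0.97,"tz": -0.1},{"tx": -0.37,"ty": -0.97,"tz": -0.1},{"tx": -0.37,"ty": -0.97,"tz": -0.1},{"tx": -0.37,"ty": -0.97,"tz": -0.1},{"tx": -0.37,"ty": -0.97,"tz": -0.1},{"tx": -0.37,"ty": -0.97,"tz": -0.1},{"tx": -0.37,"ty": -0.97,"tz": -0.1},{"tx": -0.37,"ty": -0.97,"tz": -0.1},{"tx": -0.37,"ty": -0.97,"tz": -0.1},{"tx": -0.37,"ty": -0.97,"tz": -0.1},{"tx": -0.37,"ty": -0.97,"tz": -0.1},{"tx": -0.37,"ty": -0.97,"tz": -0.1}]'

```text
invalid input at $.rows[0]: expected keys tx, ty, tz, rx, ry, rz, grip
```

```bash
python3 - <<'E'
from h import *
todo([545,-62,300]); s=robot.state(); print(s['t'],s['orientation'],s['finger_gap'])
print(R_of(s['orientation']).as_matrix())
E
```

```text
tcp [148.4 607.1 231.3] shift units [-18.14 -18.52  -2.29] norm rows 18.7
1.0 [-3.40046084e-06  1.19632124e-01  9.92818288e-01 -4.38224504e-05] 1.0023841497239707
[[-9.71376310e-01  2.37545920e-01 -1.72372251e-05]
 [ 2.37545921e-01  9.71376306e-01 -8.62018517e-05]
 [-3.73306620e-06 -8.78290691e-05 -9.99999996e-01]]
```

All keys needed.

Call:
jog_arm --rows '[{"tx": 0,"ty": 0,"tz": 0,"rx": 0,"ry": 0,"rz": -0.98,"grip": 1},{"tx": 0,"ty": 0,"tz": 0,"rx": 0,"ry": 0,"rz": -0.98,"grip": 1},{"tx": 0,"ty": 0,"tz": 0,"rx": 0,"ry": 0,"rz": -0.98,"grip": 1},{"tx": 0,"ty": 0,"tz": 0,"rx": 0,"ry": 0,"rz": -0.98,"grip": 1},{"tx": 0,"ty": 0,"tz": 0,"rx": 0,"ry": 0,"rz": -0.98,"grip": 1},{"tx": 0,"ty": 0,"tz": 0,"rx": 0,"ry": 0,"rz": -0.98,"grip": 1},{"tx": -0.37,"ty": -0.97,"tz": -0.1,"rx": 0,"ry": 0,"rz": 0,"grip": 1},{"tx": -0.37,"ty": -0.97,"tz": -0.1,"rx": 0,"ry": 0,"rz": 0,"grip": 1},{"tx": -0.37,"ty": -0.97,"tz": -0.1,"rx": 0,"ry": 0,"rz": 0,"grip": 1},{"tx": -0.37,"ty": -0.97,"tz": -0.1,"rx": 0,"ry": 0,"rz": 0,"grip": 1},{"tx": -0.37,"ty": -0.97,"tz": -0.1,"rx": 0,"ry": 0,"rz": 0,"grip": 1},{"tx": -0.37,"ty": -0.97,"tz": -0.1,"rx": 0,"ry": 0,"rz": 0,"grip": 1},{"tx": -0.37,"ty": -0.97,"tz": -0.1,"rx": 0,"ry": 0,"rz": 0,"grip": 1},{"tx": -0.37,"ty": -0.97,"tz": -0.1,"rx": 0,"ry": 0,"rz": 0,"grip": 1},{"tx": -0.37,"ty": -0.97,"tz": -0.1,"rx": 0,"ry": 0,"rz": 0,"grip": 1},{"tx": -0.37,"ty": -0.97,"tz": -0.1,"rx": 0,"ry": 0,"rz": 0,"grip": 1},{"tx": -0.37,"ty": -0.97,"tz": -0.1,"rx": 0,"ry": 0,"rz": 0,"grip": 1},{"tx": -0.37,"ty": -0.97,"tz": -0.1,"rx": 0,"ry": 0,"rz": 0,"grip": 1},{"tx": -0.37,"ty": -0.97,"tz": -0.1,"rx": 0,"ry": 0,"rz": 0,"grip": 1},{"tx": -0.37,"ty": -0.97,"tz": -0.1,"rx": 0,"ry": 0,"rz": 0,"grip": 1}]'

```text
t: 2.67
tcp_pos: [385.3, 226.2, 274.8]
orientation: [0.002, -0.101, 0.995, 0.003]
force: [0.9, 0.7, -0.1]
finger_gap: 1.001
```

```bash
python3 - <<'E'
from h import *
todo([545,-62,300]); s=robot.state(); print(s['t'],s['orientation'],s['finger_gap'])
print(R_of(s['orientation']).as_matrix().round(3))
E
```

```text
tcp [385.3 226.2 274.8] shift units [ -3.29 -10.48  -0.87] norm rows 7.9
2.6667 [ 0.00194186 -0.10102336  0.99487891  0.00254253] 1.0006027646501188
[[-0.98  -0.201  0.003]
 [-0.201  0.98   0.005]
 [-0.004  0.005 -1.   ]]
```

Call:
jog_arm --rows '[{"tx": -0.3,"ty": -0.95,"tz": -0.08,"rx": 0,"ry": 0,"rz": 0,"grip": 1},{"tx": -0.3,"ty": -0.95,"tz": -0.08,"rx": 0,"ry": 0,"rz": 0,"grip": 1},{"tx": -0.3,"ty": -0.95,"tz": -0.08,"rx": 0,"ry": 0,"rz": 0,"grip": 1},{"tx": -0.3,"ty": -0.95,"tz": -0.08,"rx": 0,"ry": 0,"rz": 0,"grip": 1},{"tx": -0.3,"ty": -0.95,"tz": -0.08,"rx": 0,"ry": 0,"rz": 0,"grip": 1},{"tx": -0.3,"ty": -0.95,"tz": -0.08,"rx": 0,"ry": 0,"rz": 0,"grip": 1},{"tx": -0.3,"ty": -0.95,"tz": -0.08,"rx": 0,"ry": 0,"rz": 0,"grip": 1},{"tx": -0.3,"ty": -0.95,"tz": -0.08,"rx": 0,"ry": 0,"rz": 0,"grip": 1},{"tx": -0.3,"ty": -0.95,"tz": -0.08,"rx": 0,"ry": 0,"rz": 0,"grip": 1},{"tx": -0.3,"ty": -0.95,"tz": -0.08,"rx": 0,"ry": 0,"rz": 0,"grip": 1},{"tx": 0,"ty": 0,"tz": 0,"rx": 0,"ry": 0,"rz": 0,"grip": 1},{"tx": 0,"ty": 0,"tz": 0,"rx": 0,"ry": 0,"rz": 0,"grip": 1}]'

```text
t: 3.67
tcp_pos: [539.2, -55.4, 302.7]
orientation: [0.006, -0.098, 0.995, 0.002]
force: [-0.0, 0.3, -0.8]
finger_gap: 1.0
```

```bash
python3 - <<'E'
from h import *
s=robot.state(); print(s['t'],s['tcp_pos'],s['finger_gap'])
print(R_of(s['orientation']).as_matrix().round(4))
snap('wrist','w1')
for n in ['nest','jaws','guides','block_center','keeper_center','keeper']:
    for d in robot.pinpoint('wrist',n)[:2]:
        print(n,round(d['score'],2),np.round(toworld('wrist',d['point'],s),1))
E
```

```text
3.6667 [539.20411222 -55.38519621 302.70038989] 0.9997607594210332
[[-0.9809 -0.1944  0.0123]
 [-0.1943  0.9809  0.0055]
 [-0.0131  0.003  -0.9999]]
nest 0.66 [573.2 -91.8  -0.9]
nest 0.23 [513.9 226.7  -4.8]
jaws 0.92 [564.6 -91.3  30.5]
guides 0.7 [567.4 -64.3  38.2]
block_center 0.68 [576.2 -94.2  58.5]
keeper_center 0.96 [568.5 -63.  110.8]
keeper 0.96 [567.1 -62.4  31.2]
```

View pics/w1.png

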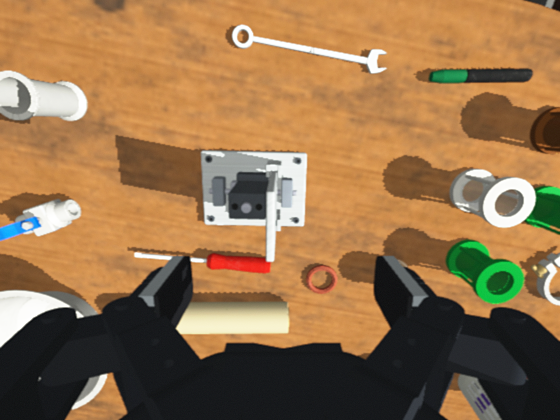

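```bash
cat >> h.py <<'E'
def Rtgt(yaw,tip=0.):
    """tool down, tool y along nest y; tip (deg): tool turned about nest x so that tool top leans to +y"""
    R0=Rn.from_matrix(np.array([[-np.cos(yaw),-np.sin(yaw),0],[-np.sin(yaw),np.cos(yaw),0],[0,0,-1]]).T)
    ax=np.array([np.cos(yaw),np.sin(yaw),0])
    return Rn.from_rotvec(-np.radians(tip)*ax)*R0
def plan(pos,Rt):
    st=robot.state();R=R_of(st['orientation'])
    print('t',round(st['t'],2),'tcp',np.round(st['tcp_pos'],1),'F',np.round(st['force'],1),'gap',round(st['finger_gap'],3))
    print('turn units',np.round((R.inv()*Rt).as_rotvec(degrees=True)/4,2),
      'shift now-axes',np.round(R.inv().apply(np.array(pos)-st['tcp_pos'])/30,2),'shift tgt-axes',np.round(Rt.inv().apply(np.array(pos)-st['tcp_pos'])/30,2))
E
python3 - <<'E'
from h import *
plan([566.7,-62,200],Rtgt(.167))
E
```

```text
t 4.02 tcp [538.6 -53.4 302.8] F [ 0.5 -0.   0.1] gap 1.0
turn units [0.04 0.19 0.46] shift now-axes [-0.82 -0.48  3.44] shift tgt-axes [-0.88 -0.44  3.43]
```

Call:
jog_arm --rows '[{"tx": 0,"ty": 0,"tz": 0,"rx": 0.04,"ry": 0.19,"rz": 0.46,"grip": 0.1},{"tx": -0.44,"ty": -0.22,"tz": 0.5,"rx": 0,"ry": 0,"rz": 0,"grip": 0.1},{"tx": -0.44,"ty": -0.22,"tz": 0.5,"rx": 0,"ry": 0,"rz": 0,"grip": 0.1},{"tx": 0,"ty": 0,"tz": 0.8,"rx": 0,"ry": 0,"rz": 0,"grip": 0.1},{"tx": 0,"ty": 0,"tz": 0.8,"rx": 0,"ry": 0,"rz": 0,"grip": 0.1},{"tx": 0,"ty": 0,"tz": 0.5,"rx": 0,"ry": 0,"rz": 0,"grip": 0.1},{"tx": 0,"ty": 0,"tz": 0,"rx": 0,"ry": 0,"rz": 0,"grip": 0.1}]'

```text
t: 4.6
tcp_pos: [568.8, -57.3, 209.5]
orientation: [0.003, -0.086, 0.996, -0.001]
force: [0.6, 0.6, 0.1]
finger_gap: 0.547
```

```bash
python3 - <<'E'
from h import *
plan([566.7,-62,136],Rtgt(.167))
s=robot.state(); snap('wrist','w2')
for n in ['nest','guides','keeper_center','keeper','block_center','glass_center']:
    for d in robot.pinpoint('wrist',n)[:2]:
        print(n,round(d['score'],2),np.round(toworld('wrist',d['point'],s),1))
plan([566.7,-62,136],Rtgt(.167))
E
```

```text
t 4.6 tcp [568.8 -57.3 209.5] F [0.6 0.6 0.1] gap 0.547
turn units [-0.02  0.08  0.09] shift now-axes [ 0.11 -0.14  2.45] shift tgt-axes [ 0.1  -0.14  2.45]
nest 0.55 [574.  -90.8   1.9]
nest 0.16 [515.1 227.7  -2.9]
guides 0.82 [568.3 -65.3  34.2]
guides 0.59 [360.3 174.4  -3.9]
keeper 0.95 [567.5 -59.4  30.3]
block_center 0.88 [573.4 -94.3  56.8]
glass_center 0.8 [618.5 261.4  40.2]
t 4.95 tcp [571.5 -58.2 213.9] F [-0.8  0.   0.1] gap 0.552
turn units [-0.05  0.19  0.08] shift now-axes [ 0.21 -0.09  2.59] shift tgt-axes [ 0.18 -0.1   2.6 ]
```

View pics/w2.png

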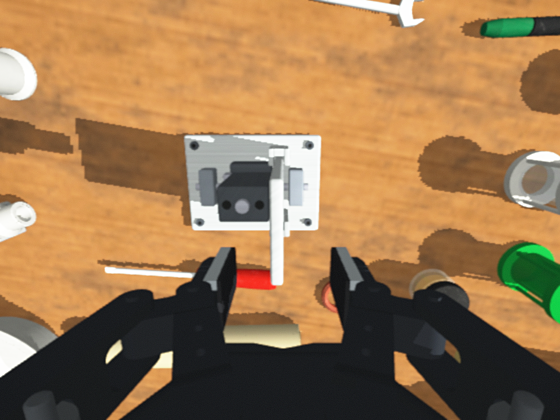

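Call:
jog_arm --rows '[{"tx": 0.1,"ty": -0.09,"tz": 0,"rx": -0.05,"ry": 0.19,"rz": 0.08,"grip": 0.1},{"tx": 0.08,"ty": 0,"tz": 0.5,"rx": 0,"ry": 0,"rz": 0,"grip": 0.1},{"tx": 0,"ty": 0,"tz": 0.5,"rx": 0,"ry": 0,"rz": 0,"grip": 0.1},{"tx": 0,"ty": 0,"tz": 0.5,"rx": 0,"ry": 0,"rz": 0,"grip": 0.1},{"tx": 0,"ty": 0,"tz": 0.5,"rx": 0,"ry": 0,"rz": 0,"grip": 0.1},{"tx": 0,"ty": 0,"tz": 0.5,"rx": 0,"ry": 0,"rz": 0,"grip": 0.1},{"tx": 0,"ty": 0,"tz": 0,"rx": 0,"ry": 0,"rz": 0,"grip": 0.1}]'

```text
t: 5.53
tcp_pos: [570.1, -64.1, 143.1]
orientation: [0.004, -0.082, 0.997, -0.001]
force: [0.1, 0.9, 0.1]
finger_gap: 0.547
```

```bash
python3 - <<'E'
from h import *
plan([566.7,-62,136],Rtgt(.167))
s=robot.state(); im=snap('wrist','w3')
plan([566.7,-62,136],Rtgt(.167))
E
```

```text
t 5.53 tcp [570.1 -64.1 143.1] F [0.1 0.9 0.1] gap 0.547
turn units [-0.05  0.11 -0.04] shift now-axes [0.1  0.09 0.23] shift tgt-axes [0.1  0.09 0.24]
t 5.58 tcp [570.9 -64.2 144.4] F [-1.  -0.5  1.2] gap 0.552
turn units [-0.05  0.13 -0.04] shift now-axes [0.13 0.1  0.28] shift tgt-axes [0.12 0.1  0.28]
```

View pics/w3.png

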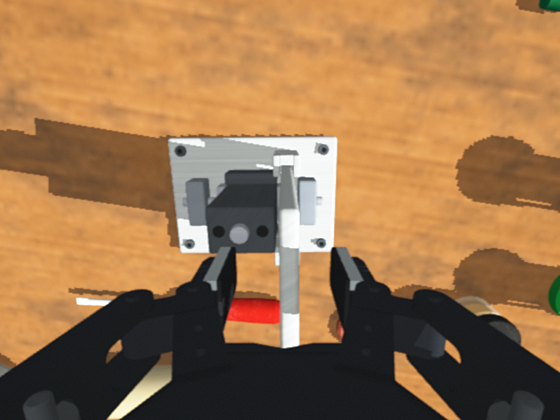

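Call:
jog_arm --rows '[{"tx": 0.1,"ty": 0.09,"tz": 0.1,"rx": -0.05,"ry": 0.13,"rz": -0.04,"grip": 0.1},{"tx": 0,"ty": 0,"tz": 0.17,"rx": 0,"ry": 0,"rz": 0,"grip": -0.5},{"tx": 0,"ty": 0,"tz": 0,"rx": 0,"ry": 0,"rz": 0,"grip": -0.5},{"tx": 0,"ty": 0,"tz": 0,"rx": 0,"ry": 0,"rz": 0,"grip": -0.5}]'

```text
t: 5.92
tcp_pos: [569.2, -62.5, 139.1]
orientation: [0.002, -0.083, 0.997, -0.0]
force: [-0.2, 0.8, -0.9]
finger_gap: 0.249
```

```bash
python3 - <<'E'
from h import *
plan([566.7,-62,136],Rtgt(.167))
s=robot.state(); im=snap('wrist','w4')
plan([566.7,-62,136],Rtgt(.167))
E
```

```text
t 5.92 tcp [569.2 -62.5 139.1] F [-0.2  0.8 -0.9] gap 0.249
turn units [-0.02  0.05 -0.  ] shift now-axes [0.08 0.03 0.1 ] shift tgt-axes [0.08 0.03 0.1 ]
t 5.97 tcp [569.2 -62.5 139.2] F [ 0.7 -0.4 -0. ] gap 0.252
turn units [-0.02  0.05 -0.01] shift now-axes [0.08 0.03 0.11] shift tgt-axes [0.08 0.03 0.11]
```

View pics/w4.png

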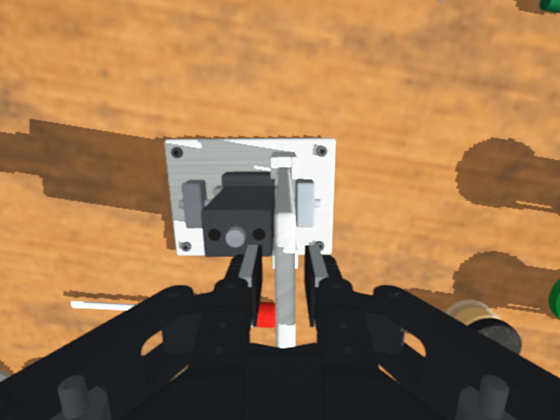

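Call:
jog_arm --rows '[{"tx": 0.05,"ty": 0.03,"tz": 0.1,"rx": -0.02,"ry": 0.05,"rz": 0,"grip": -0.5},{"tx": 0,"ty": 0,"tz": 0,"rx": 0,"ry": 0,"rz": 0,"grip": -1},{"tx": 0,"ty": 0,"tz": 0,"rx": 0,"ry": 0,"rz": 0,"grip": -1},{"tx": 0,"ty": 0,"tz": 0,"rx": 0,"ry": 0,"rz": 0,"grip": -1},{"tx": 0,"ty": 0,"tz": 0,"rx": 0,"ry": 0,"rz": 0,"grip": -1},{"tx": 0,"ty": 0,"tz": 0,"rx": 0,"ry": 0,"rz": 0,"grip": -1}]'

```text
t: 6.47
tcp_pos: [568.1, -61.8, 137.1]
orientation: [0.001, -0.083, 0.997, -0.0]
force: [-0.3, -0.1, 0.5]
finger_gap: 0.09
```

```bash
python3 - <<'E'
from h import *
plan([566.7,-62,136],Rtgt(.167)); print(robot.state()['ft_torque'])
E
```

```text
t 6.47 tcp [568.1 -61.8 137.1] F [-0.3 -0.1  0.5] gap 0.09
turn units [-0.    0.03 -0.  ] shift now-axes [0.05 0.   0.04] shift tgt-axes [0.05 0.   0.04]
[ 0.01339248 -0.03419565  0.0663234 ]
```

Call:
jog_arm --rows '[{"tx": 0,"ty": 0,"tz": -0.2,"rx": 0,"ry": 0,"rz": 0,"grip": -1},{"tx": 0,"ty": 0,"tz": -0.3,"rx": 0,"ry": 0,"rz": 0,"grip": -1},{"tx": 0,"ty": 0,"tz": -0.3,"rx": 0,"ry": 0,"rz": 0,"grip": -1},{"tx": 0,"ty": 0,"tz": -0.3,"rx": 0,"ry": 0,"rz": 0,"grip": -1},{"tx": 0,"ty": 0,"tz": -0.3,"rx": 0,"ry": 0,"rz": 0,"grip": -1}]'

```text
t: 6.88
tcp_pos: [566.4, -61.6, 180.7]
orientation: [-0.001, -0.083, 0.997, 0.0]
force: [-0.7, 0.7, -1.7]
finger_gap: 0.084
```

```bash
python3 - <<'E'
from h import *
plan([567,-61,276],Rtgt(.167)); print(robot.state()['ft_torque'])
E
```

```text
t 6.88 tcp [566.4 -61.6 180.7] F [-0.7  0.7 -1.7] gap 0.084
turn units [ 0.02 -0.04 -0.  ] shift now-axes [-0.01  0.02 -3.18] shift tgt-axes [-0.02  0.02 -3.18]
[-0.02124577 -0.00912458 -0.00442849]
```

```bash
python3 - <<'E'
from h import *
print(unproj('top',(180+91/4.8-.5,170+237/4.8-.5),80))
yaw=.167;n=np.array([-np.sin(yaw),np.cos(yaw),0]);x=np.array([np.cos(yaw),np.sin(yaw),0])
G=np.array([511,227.5,0]); T=G-32*n+np.array([0,0,100]); print('T',T)
plan(T-35*n+np.array([0,0,130]),Rtgt(yaw))
E
```

```text
[515.65556389 228.78274994  80.        ]
T [516.31919481 195.9451879  100.        ]
t 6.88 tcp [566.4 -61.6 180.7] F [-0.7  0.7 -1.7] gap 0.084
turn units [ 0.02 -0.04 -0.  ] shift now-axes [ 0.23  7.58 -1.63] shift tgt-axes [ 0.22  7.57 -1.64]
```

Call:
jog_arm --rows '[{"tx": 0,"ty": 0,"tz": -0.8,"rx": 0,"ry": 0,"rz": 0,"grip": -1},{"tx": 0.03,"ty": 0.4,"tz": -0.5,"rx": 0,"ry": 0,"rz": 0,"grip": -1},{"tx": 0.03,"ty": 0.8,"tz": -0.3,"rx": 0,"ry": 0,"rz": 0,"grip": -1},{"tx": 0.03,"ty": 0.9,"tz": 0,"rx": 0,"ry": 0,"rz": 0,"grip": -1},{"tx": 0.03,"ty": 0.9,"tz": 0,"rx": 0,"ry": 0,"rz": 0,"grip": -1},{"tx": 0.03,"ty": 0.9,"tz": 0,"rx": 0,"ry": 0,"rz": 0,"grip": -1},{"tx": 0.03,"ty": 0.9,"tz": 0,"rx": 0,"ry": 0,"rz": 0,"grip": -1},{"tx": 0.03,"ty": 0.9,"tz": 0,"rx": 0,"ry": 0,"rz": 0,"grip": -1},{"tx": 0,"ty": 0.8,"tz": 0,"rx": 0,"ry": 0,"rz": 0,"grip": -1},{"tx": 0,"ty": 0.4,"tz": 0,"rx": 0,"ry": 0,"rz": 0,"grip": -1},{"tx": 0,"ty": 0,"tz": 0,"rx": 0,"ry": 0,"rz": 0,"grip": -1},{"tx": 0,"ty": 0,"tz": 0,"rx": 0,"ry": 0,"rz": 0,"grip": -1}]'

```text
t: 7.88
tcp_pos: [528.0, 148.9, 247.4]
orientation: [0.008, -0.082, 0.997, 0.0]
force: [-0.5, 0.7, -1.5]
finger_gap: 0.085
```

```bash
python3 - <<'E'
from h import *
yaw=.167;n=np.array([-np.sin(yaw),np.cos(yaw),0])
s=robot.state(); im=snap('wrist','w5')
for nm in ['glass','glass_center','keeper','keeper_center']:
    for d in robot.pinpoint('wrist',nm)[:3]:
        print(nm,round(d['score'],2),np.round(toworld('wrist',d['point'],s),1))
T=np.array([516.3,196,100])
plan(T-20*n+np.array([0,0,60]),Rtgt(yaw,12)); plan(T-20*n+np.array([0,0,60]),Rtgt(yaw,0)); 
E
```

```text
glass 0.77 [ 5.121e+02  3.388e+02 -2.000e-01]
glass 0.76 [406.7 311.8  -0.6]
glass 0.74 [514.1 229.7  -5.1]
glass_center 0.89 [521.6 341.5  40.7]
glass_center 0.84 [513.1 226.3  43.1]
glass_center 0.73 [411.9 313.2  39.1]
keeper 0.75 [530.8 150.3 140.2]
t 8.13 tcp [528.2 147.6 246.7] F [-0.3 -0.6 -1.2] gap 0.084
turn units [ 2.98  0.2  -0.11] shift now-axes [0.17 0.99 2.89] shift tgt-axes [0.12 1.57 2.62]
t 8.13 tcp [528.2 147.6 246.7] F [-0.3 -0.6 -1.2] gap 0.084
turn units [-0.02  0.21 -0.09] shift now-axes [0.17 0.99 2.89] shift tgt-axes [0.12 0.99 2.89]
```

View pics/w5.png

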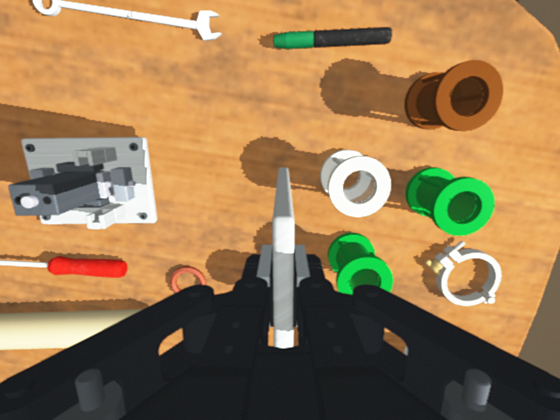

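```bash
cat >> h.py <<'E'
def unprojw(uv,z,st):
    c=robot.get_calibration('wrist');K=np.array(c['camera_matrix']);T=np.array(c['tool_from_camera'])
    R=R_of(st['orientation']);o=R.apply(T[:3,3])+st['tcp_pos'];d=R.apply(T[:3,:3]@np.linalg.inv(K)@np.array([uv[0],uv[1],1.]))
    return o+d*(z-o[2])/d[2]
E
python3 - <<'E'
from h import *
im=cv2.imread('pics/w5.png'); hsv=cv2.cvtColor(im,cv2.COLOR_BGR2HSV)
m=((hsv[...,2]>235)&(hsv[...,1]<15)).astype(np.uint8); 
m[:, :318]=0;m[:,400:]=0;m[:140]=0;m[225:]=0
cs,_=cv2.findContours(m,cv2.RETR_EXTERNAL,cv2.CHAIN_APPROX_NONE); c=max(cs,key=cv2.contourArea)
e=cv2.fitEllipse(cv2.convexHull(c)); print(e,cv2.boundingRect(c))
s=robot.state()
print(unprojw(e[0],80,s), unprojw((e[0][0]-e[1][0]/2,e[0][1]),80,s), unprojw((e[0][0]+e[1][0]/2,e[0][1]),80,s))
print(unprojw((360,186),80,s))
E
```

```text
((359.3727111816406, 186.28921508789062), (58.145877838134766, 62.71696472167969), 53.51986312866211) (329, 157, 61, 60)
[511.28657383 224.72749862  80.        ] [516.12992163 195.11047096  80.        ] [506.44384662 254.34073133  80.        ]
[510.88551209 225.29631909  80.        ]
```

Call:
jog_arm --rows '[{"tx": 0,"ty": 0,"tz": 0.2,"rx": 0.6,"ry": 0.2,"rz": -0.1,"grip": -1},{"tx": 0.04,"ty": 0.3,"tz": 0.5,"rx": 0.6,"ry": 0,"rz": 0,"grip": -1},{"tx": 0.04,"ty": 0.3,"tz": 0.6,"rx": 0.6,"ry": 0,"rz": 0,"grip": -1},{"tx": 0.04,"ty": 0.3,"tz": 0.6,"rx": 0.6,"ry": 0,"rz": 0,"grip": -1},{"tx": 0,"ty": 0.3,"tz": 0.6,"rx": 0.6,"ry": 0,"rz": 0,"grip": -1},{"tx": 0,"ty": 0,"tz": 0,"rx": 0,"ry": 0,"rz": 0,"grip": -1},{"tx": 0,"ty": 0,"tz": 0,"rx": 0,"ry": 0,"rz": 0,"grip": -1}]'

```text
t: 8.72
tcp_pos: [524.0, 169.3, 167.0]
orientation: [0.011, -0.078, 0.991, -0.109]
force: [0.6, -0.1, -1.0]
finger_gap: 0.086
```

```bash
python3 - <<'E'
from h import *
yaw=.167;n=np.array([-np.sin(yaw),np.cos(yaw),0])
T=np.array([517,195,100])
plan(T-12*n+np.array([0,0,8]),Rtgt(yaw,12)); 
E
```

```text
t 8.72 tcp [524.  169.3 167. ] F [ 0.6 -0.1 -1. ] gap 0.086
turn units [-0.14  0.04 -0.15] shift now-axes [0.1  0.9  1.81] shift tgt-axes [0.09 0.88 1.82]
```

Call:
jog_arm --rows '[{"tx": 0.03,"ty": 0.1,"tz": 0.5,"rx": -0.14,"ry": 0.04,"rz": -0.15,"grip": -1},{"tx": 0.03,"ty": 0.2,"tz": 0.5,"rx": 0,"ry": 0,"rz": 0,"grip": -1},{"tx": 0.03,"ty": 0.25,"tz": 0.5,"rx": 0,"ry": 0,"rz": 0,"grip": -1},{"tx": 0,"ty": 0.3,"tz": 0.3,"rx": 0,"ry": 0,"rz": 0,"grip": -1},{"tx": 0,"ty": 0,"tz": 0,"rx": 0,"ry": 0,"rz": 0,"grip": -1},{"tx": 0,"ty": 0,"tz": 0,"rx": 0,"ry": 0,"rz": 0,"grip": -1}]'

```text
t: 9.22
tcp_pos: [524.2, 179.7, 112.8]
orientation: [0.012, -0.08, 0.992, -0.101]
force: [0.2, -0.4, -1.4]
finger_gap: 0.085
```

```bash
python3 - <<'E'
from h import *
yaw=.167;n=np.array([-np.sin(yaw),np.cos(yaw),0])
T=np.array([517,195,100])
s=robot.state();im=snap('wrist','w6');snap('scene','s6');snap('top','t6')
plan(T-3*n+np.array([0,0,4]),Rtgt(yaw,12)); 
E
```

```text
t 9.37 tcp [524.4 180.  113.2] F [ 0.6  0.1 -0.3] gap 0.086
turn units [ 0.1  0.1 -0.1] shift now-axes [0.17 0.49 0.21] shift tgt-axes [0.16 0.49 0.21]
```

View pics/w6.png

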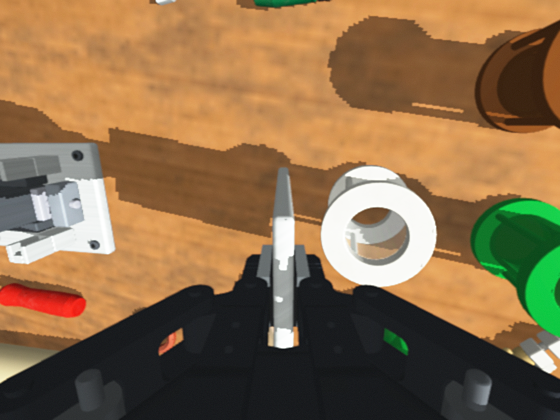

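View pics/s6.png

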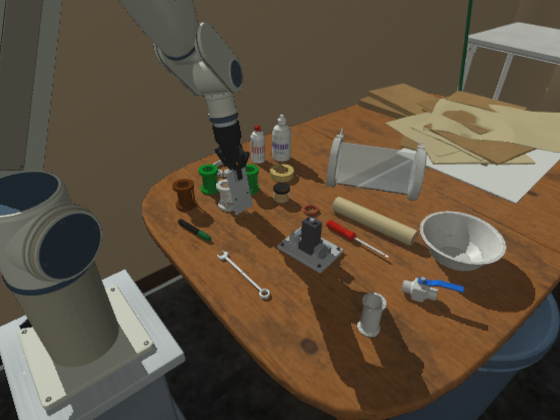

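```bash
python3 - <<'E'
from h import *
s=robot.state()
a=unprojw((321,235),80,s);b=unprojw((437,235),80,s);print(a,b,(a+b)/2,np.linalg.norm(a-b),unprojw((379,233.5),80,s))
R=R_of(s['orientation'])
print(R.as_matrix().round(3))
E
```

```text
[518.54897065 195.82770643  80.        ] [503.59108368 258.04348296  80.        ] [511.07002717 226.93559469  80.        ] 63.98860236177386 [509.89067014 227.92912993  80.        ]
[[-0.987 -0.156  0.04 ]
 [-0.161  0.967 -0.197]
 [-0.008 -0.201 -0.979]]
```

Call:
jog_arm --rows '[{"tx": 0.1,"ty": 0.2,"tz": 0.1,"rx": 0.1,"ry": 0.1,"rz": -0.1,"grip": -1},{"tx": 0.06,"ty": 0.15,"tz": 0.1,"rx": 0,"ry": 0,"rz": 0,"grip": -1},{"tx": 0,"ty": 0.1,"tz": 0.1,"rx": 0,"ry": 0,"rz": 0,"grip": -1},{"tx": 0,"ty": 0,"tz": 0,"rx": 0,"ry": 0,"rz": 0,"grip": -1}]'

```text
t: 9.7
tcp_pos: [518.6, 191.7, 103.1]
orientation: [0.01, -0.083, 0.991, -0.104]
force: [0.3, 0.2, -2.4]
finger_gap: 0.087
```

```bash
python3 - <<'E'
from h import *
yaw=.167;n=np.array([-np.sin(yaw),np.cos(yaw),0])
T=np.array([516,196,100])
plan(T,Rtgt(yaw,12)); print(robot.state()['ft_torque'])
E
```

```text
t 9.7 tcp [518.6 191.7 103.1] F [ 0.3  0.2 -2.4] gap 0.087
turn units [ 0.    0.04 -0.01] shift now-axes [0.06 0.17 0.07] shift tgt-axes [0.06 0.17 0.07]
[ 0.12826756  0.01748734 -0.04428246]
```

Call:
jog_arm --rows '[{"tx": 0.05,"ty": 0.08,"tz": 0.0,"rx": 0,"ry": 0.04,"rz": 0,"grip": -1},{"tx": 0,"ty": 0.05,"tz": 0.03,"rx": 0,"ry": 0,"rz": 0,"grip": -1},{"tx": 0,"ty": 0,"tz": 0,"rx": 0,"ry": 0,"rz": 0,"grip": -1}]'

```text
t: 9.95
tcp_pos: [516.1, 195.7, 101.1]
orientation: [0.009, -0.083, 0.991, -0.104]
force: [1.7, -1.4, -1.6]
finger_gap: 0.084
```

```bash
python3 - <<'E'
from h import *
yaw=.167;n=np.array([-np.sin(yaw),np.cos(yaw),0])
T=np.array([516,196,100])
plan(T,Rtgt(yaw,12)); print(robot.state()['ft_torque'])
snap('wrist','w7')
E
```

```text
t 9.95 tcp [516.1 195.7 101.1] F [ 1.7 -1.4 -1.6] gap 0.084
turn units [-0.   -0.    0.01] shift now-axes [0.   0.02 0.03] shift tgt-axes [0.   0.02 0.03]
[-0.12996185 -0.09140991 -0.00534785]
```

View pics/w7.png

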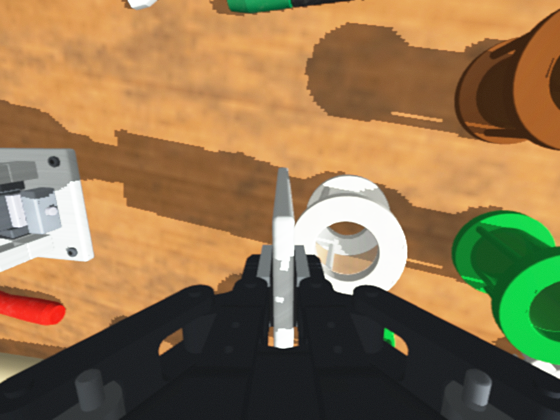

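Call:
jog_arm --rows '[{"tx": 0,"ty": 0,"tz": 0.04,"rx": 0,"ry": 0,"rz": 0,"grip": -1},{"tx": 0,"ty": 0,"tz": 0.04,"rx": 0,"ry": 0,"rz": 0,"grip": -1},{"tx": 0,"ty": 0,"tz": 0,"rx": 0,"ry": 0,"rz": 0,"grip": -1}]'

```text
t: 10.25
tcp_pos: [516.8, 195.4, 99.7]
orientation: [0.009, -0.083, 0.991, -0.104]
force: [-0.1, 0.8, -1.7]
finger_gap: 0.09
```

```bash
python3 - <<'E'
from h import *
plan([516,196,100],Rtgt(.167,12)); print(robot.state()['ft_torque'])
E
```

```text
t 10.25 tcp [516.8 195.4  99.7] F [-0.1  0.8 -1.7] gap 0.09
turn units [-0.    0.01 -0.  ] shift now-axes [ 0.02  0.02 -0.01] shift tgt-axes [ 0.02  0.02 -0.01]
[ 0.14604924  0.05351948 -0.00554491]
```

Call:
jog_arm --rows '[{"tx": 0,"ty": 0.01,"tz": 0.04,"rx": 0,"ry": 0,"rz": 0,"grip": -1},{"tx": 0,"ty": 0.01,"tz": 0.04,"rx": 0,"ry": 0,"rz": 0,"grip": -1},{"tx": 0,"ty": 0,"tz": 0,"rx": 0,"ry": 0,"rz": 0,"grip": -1}]'

```text
t: 10.5
tcp_pos: [517.3, 195.5, 99.9]
orientation: [0.01, -0.082, 0.991, -0.104]
force: [-0.4, -0.8, -1.4]
finger_gap: 0.087
```

```bash
python3 - <<'E'
from h import *
plan([516,196,100],Rtgt(.167,12)); print(robot.state()['ft_torque'])
E
```

```text
t 10.5 tcp [517.3 195.5  99.9] F [-0.4 -0.8 -1.4] gap 0.087
turn units [-0.01  0.03 -0.02] shift now-axes [ 0.04  0.02 -0.01] shift tgt-axes [ 0.04  0.02 -0.01]
[ 0.11457692  0.04492611 -0.04889686]
```

Call:
jog_arm --rows '[{"tx": 0,"ty": 0.0,"tz": 0.1,"rx": 0,"ry": 0,"rz": 0,"grip": -1},{"tx": 0,"ty": 0,"tz": 0,"rx": 0,"ry": 0,"rz": 0,"grip": -1}]'

```text
t: 10.67
tcp_pos: [519.2, 195.9, 100.0]
orientation: [0.012, -0.082, 0.991, -0.104]
force: [0.2, -2.1, -2.2]
finger_gap: 0.086
```

```bash
python3 - <<'E'
from h import *
plan([516,196,100],Rtgt(.167,12)); print(robot.state()['ft_torque'])
E
```

```text
t 10.67 tcp [519.2 195.9 100. ] F [ 0.2 -2.1 -2.2] gap 0.086
turn units [ 0.01  0.09 -0.03] shift now-axes [ 0.1   0.02 -0.  ] shift tgt-axes [ 0.1   0.02 -0.  ]
[-0.02447946  0.05804534 -0.04026328]
```

Call:
jog_arm --rows '[{"tx": 0.1,"ty": 0.0,"tz": 0.06,"rx": 0,"ry": 0.09,"rz": -0.03,"grip": -1},{"tx": 0,"ty": 0,"tz": 0.06,"rx": 0,"ry": 0,"rz": 0,"grip": -1}]'

```text
t: 10.83
tcp_pos: [519.2, 195.8, 99.3]
orientation: [0.012, -0.083, 0.991, -0.103]
force: [-8.5, 1.6, 29.5]
finger_gap: 0.087
```

```bash
python3 - <<'E'
from h import *
plan([516,196,100],Rtgt(.167,12)); print(robot.state()['ft_torque'])
snap('wrist','w8');s=robot.state()
for nm in ['keeper','keeper_center']:
    for d in robot.pinpoint('wrist',nm)[:3]:
        print(nm,round(d['score'],2),np.round(toworld('wrist',d['point'],s),1))
plan([516,196,100],Rtgt(.167,12)); print(robot.state()['ft_torque'])
E
```

```text
t 10.83 tcp [519.2 195.8  99.3] F [-8.5  1.6 29.5] gap 0.087
turn units [ 0.02  0.09 -0.01] shift now-axes [ 0.1   0.02 -0.03] shift tgt-axes [ 0.1   0.02 -0.03]
[-0.60502687  1.73231769 -0.3229111 ]
keeper 0.89 [521.6 178.8  -5. ]
t 10.98 tcp [518.9 195.8  99.3] F [-4.   1.1 19. ] gap 0.083
turn units [ 0.02  0.08 -0.01] shift now-axes [ 0.1   0.02 -0.03] shift tgt-axes [ 0.1   0.02 -0.03]
[-0.44924354  0.7759004  -0.18036718]
```

View pics/w8.png

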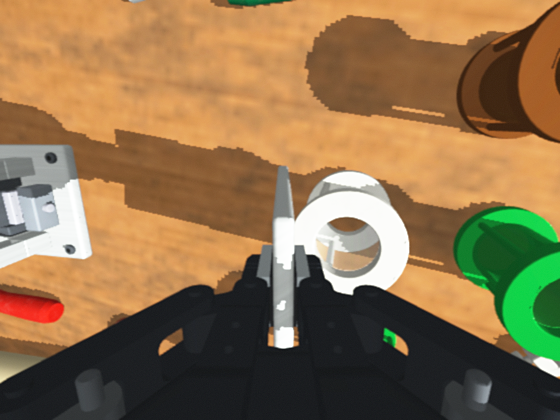

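Call:
jog_arm --rows '[{"tx": 0,"ty": 0.02,"tz": -0.02,"rx": 0,"ry": 0,"rz": 0,"grip": -1},{"tx": 0,"ty": 0,"tz": 0,"rx": 0,"ry": 0,"rz": 0,"grip": -0.7},{"tx": 0,"ty": 0,"tz": 0,"rx": 0,"ry": 0,"rz": 0,"grip": -0.7}]'

```text
t: 11.23
tcp_pos: [518.8, 196.1, 99.8]
orientation: [0.012, -0.083, 0.991, -0.103]
force: [0.5, 0.3, 0.1]
finger_gap: 0.15
```

```bash
python3 - <<'E'
from h import *
plan([516,196,100],Rtgt(.167,12)); print(robot.state()['ft_torque'])
snap('wrist','w9')
E
```

```text
t 11.23 tcp [518.8 196.1  99.8] F [0.5 0.3 0.1] gap 0.15
turn units [ 0.02  0.08 -0.01] shift now-axes [ 0.09  0.01 -0.01] shift tgt-axes [ 0.09  0.01 -0.01]
[ 0.1031315  -0.02269304 -0.0011239 ]
```

View pics/w9.png

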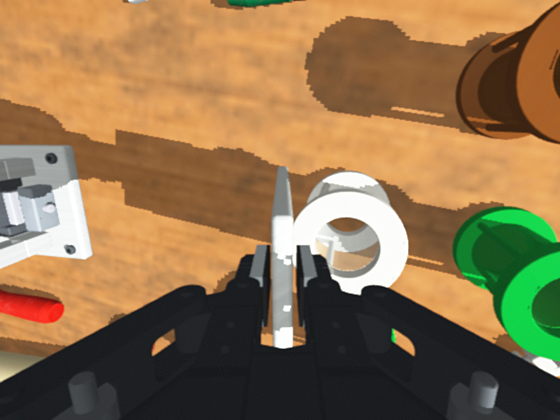

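Call:
jog_arm --rows '[{"tx": 0,"ty": 0,"tz": 0,"rx": 0,"ry": 0,"rz": 0,"grip": -0.3},{"tx": 0,"ty": 0,"tz": 0,"rx": 0,"ry": 0,"rz": 0,"grip": -0.3},{"tx": 0,"ty": 0,"tz": -0.2,"rx": 0,"ry": 0,"rz": 0,"grip": -0.3},{"tx": 0,"ty": 0,"tz": -0.4,"rx": 0,"ry": 0,"rz": 0,"grip": -0.3},{"tx": 0,"ty": 0,"tz": -0.6,"rx": 0,"ry": 0,"rz": 0,"grip": -0.3},{"tx": 0,"ty": 0,"tz": -0.8,"rx": 0,"ry": 0,"rz": 0,"grip": -0.3},{"tx": 0,"ty": 0,"tz": -0.8,"rx": 0,"ry": 0,"rz": 0,"grip": -0.3}]'

```text
t: 11.87
tcp_pos: [511.6, 211.8, 180.7]
orientation: [0.005, -0.083, 0.991, -0.105]
force: [0.4, 0.2, 0.7]
finger_gap: 0.35
```

```bash
python3 - <<'E'
from h import *
plan([572,-91,230],Rtgt(.167,0)); 
s=robot.state();snap('wrist','w10');snap('scene','s10')
for nm in ['keeper','keeper_center']:
  for c in('wrist','scene'):
    for d in robot.pinpoint(c,nm)[:2]:
        print(nm,c,round(d['score'],2),np.round(toworld(c,d['point'],s),1))
im=cv2.imread('pics/s10.png')[130:250,140:300];cv2.imwrite('pics/s10z.png',cv2.resize(im,None,fx=4.5,fy=4.5,interpolation=cv2.INTER_CUBIC))
E
```

```text
t 11.87 tcp [511.6 211.8 180.7] F [0.4 0.2 0.7] gap 0.35
turn units [-3.02 -0.1  -0.01] shift now-axes [ -0.31 -10.41   0.54] shift tgt-axes [ -0.31 -10.29  -1.64]
keeper wrist 0.68 [518.6 178.   -5.9]
keeper scene 0.69 [523.  175.3   2. ]
keeper_center scene 0.72 [523.1 185.7  71.7]
```

View pics/w10.png

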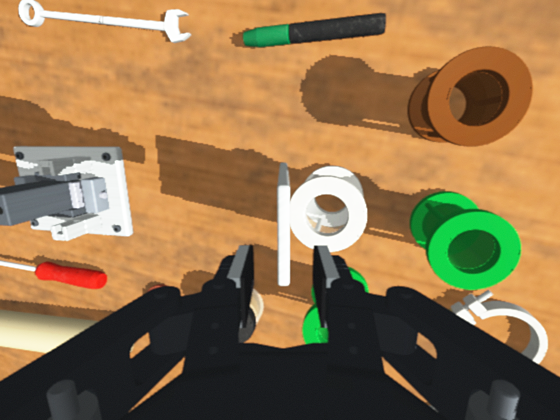

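View pics/s10z.png

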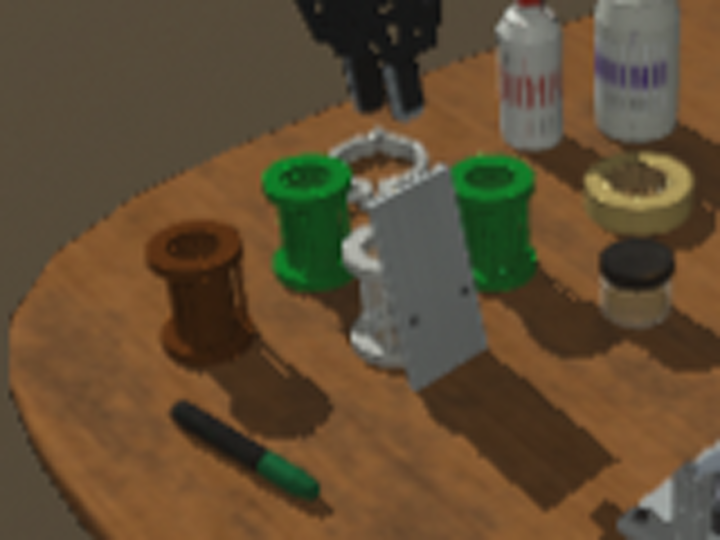

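Call:
jog_arm --rows '[{"tx": 0,"ty": 0,"tz": -0.8,"rx": -0.3,"ry": -0.1,"rz": 0,"grip": 0.5},{"tx": -0.03,"ty": -0.5,"tz": -0.2,"rx": -0.6,"ry": 0,"rz": 0,"grip": 1},{"tx": -0.03,"ty": -0.7,"tz": -0.1,"rx": -0.6,"ry": 0,"rz": 0,"grip": 1},{"tx": -0.03,"ty": -0.9,"tz": 0,"rx": -0.6,"ry": 0,"rz": 0,"grip": 1},{"tx": -0.03,"ty": -0.9,"tz": 0,"rx": -0.6,"ry": 0,"rz": 0,"grip": 1},{"tx": -0.03,"ty": -0.9,"tz": 0,"rx": -0.3,"ry": 0,"rz": 0,"grip": 1},{"tx": -0.03,"ty": -0.9,"tz": 0,"rx": 0,"ry": 0,"rz": 0,"grip": 1},{"tx": -0.03,"ty": -0.9,"tz": 0,"rx": 0,"ry": 0,"rz": 0,"grip": 1},{"tx": -0.03,"ty": -0.9,"tz": 0,"rx": 0,"ry": 0,"rz": 0,"grip": 1},{"tx": -0.03,"ty": -0.9,"tz": 0,"rx": 0,"ry": 0,"rz": 0,"grip": 1},{"tx": -0.03,"ty": -0.9,"tz": 0,"rx": 0,"ry": 0,"rz": 0,"grip": 1},{"tx": 0,"ty": -0.5,"tz": 0,"rx": 0,"ry": 0,"rz": 0,"grip": 1},{"tx": 0,"ty": 0,"tz": 0,"rx": 0,"ry": 0,"rz": 0,"grip": 1},{"tx": 0,"ty": 0,"tz": 0,"rx": 0,"ry": 0,"rz": 0,"grip": 1}]'

```text
t: 13.33
tcp_pos: [557.3, -57.2, 207.9]
orientation: [-0.013, -0.083, 0.996, 0.004]
force: [0.4, 0.5, -0.3]
finger_gap: 0.999
```

```bash
python3 - <<'E'
from h import *
plan([572,-91,150],Rtgt(.167,0)); 
s=robot.state();snap('wrist','w11')
for nm in ['jaws','block','block_center','nest']:
  for c in('wrist',):
    for d in robot.pinpoint(c,nm)[:2]:
        print(nm,c,round(d['score'],2),np.round(toworld(c,d['point'],s),1))
plan([572,-91,150],Rtgt(.167,0)); 
E
```

```text
t 13.33 tcp [557.3 -57.2 207.9] F [ 0.4  0.5 -0.3] gap 0.999
turn units [ 0.14 -0.37  0.  ] shift now-axes [-0.35 -1.21  1.91] shift tgt-axes [-0.3  -1.19  1.93]
block wrist 0.57 [568.8 -90.2  12.6]
block_center wrist 0.79 [574.1 -95.3  56.9]
block_center wrist 0.34 [ 698.  -149.4    3.4]
nest wrist 0.58 [572.9 -90.2   0.7]
t 13.58 tcp [557.8 -55.5 208.8] F [-0.3  0.3 -0.6] gap 1.002
turn units [ 0.13 -0.35  0.05] shift now-axes [-0.31 -1.27  1.94] shift tgt-axes [-0.27 -1.25  1.96]
```

View pics/w11.png

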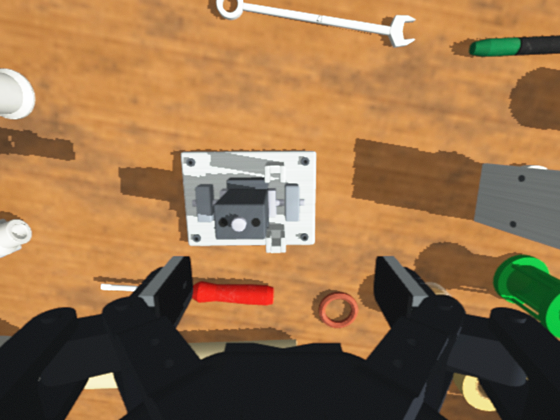

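```bash
python3 - <<'E'
from h import *
s=robot.state()
print(unprojw((239,225),110,s),unprojw((240,223),102,s))
E
```

```text
[574.18503417 -88.7036486  110.        ] [574.83739842 -88.80161136 102.        ]
```

Call:
jog_arm --rows '[{"tx": 0,"ty": -0.3,"tz": 0,"rx": 0.13,"ry": -0.35,"rz": 0.05,"grip": 1},{"tx": -0.14,"ty": -0.45,"tz": 0.3,"rx": 0,"ry": 0,"rz": 0,"grip": 1},{"tx": -0.13,"ty": -0.45,"tz": 0.4,"rx": 0,"ry": 0,"rz": 0,"grip": 1},{"tx": 0,"ty": -0.05,"tz": 0.5,"rx": 0,"ry": 0,"rz": 0,"grip": 1},{"tx": 0,"ty": 0,"tz": 0.4,"rx": 0,"ry": 0,"rz": 0,"grip": 1},{"tx": 0,"ty": 0,"tz": 0,"rx": 0,"ry": 0,"rz": 0,"grip": 1},{"tx": 0,"ty": 0,"tz": 0,"rx": 0,"ry": 0,"rz": 0,"grip": 1}]'

```text
t: 14.17
tcp_pos: [575.5, -91.7, 156.2]
orientation: [0.0, -0.086, 0.996, 0.0]
force: [0.8, -0.9, 0.6]
finger_gap: 1.006
```

```bash
python3 - <<'E'
from h import *
snap('wrist','w12')
plan([572,-91,60],Rtgt(.167,0)); 
s=robot.state()
E
```

```text
t 14.22 tcp [575.3 -91.6 156.2] F [ 0.7  0.5 -1. ] gap 0.999
turn units [0.01 0.01 0.09] shift now-axes [0.11 0.04 3.2 ] shift tgt-axes [0.11 0.04 3.21]
```

View pics/w12.png

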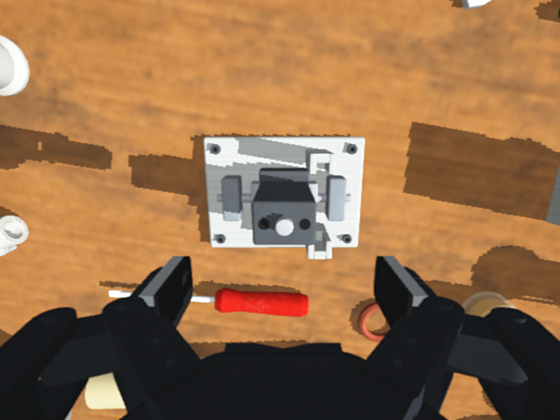

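```bash
python3 - <<'E'
from h import *
s=robot.state()
p=unprojw((284.5,227.5),110,s);print(p)
plan([p[0],p[1],60],Rtgt(.167,0)); 
E
```

```text
[572.63013776 -90.95140107 110.        ]
t 14.22 tcp [575.3 -91.6 156.2] F [ 0.7  0.5 -1. ] gap 0.999
turn units [0.01 0.01 0.09] shift now-axes [0.09 0.04 3.2 ] shift tgt-axes [0.08 0.04 3.21]
```

Call:
jog_arm --rows '[{"tx": 0.08,"ty": 0.04,"tz": 0.3,"rx": 0,"ry": 0,"rz": 0.09,"grip": 1},{"tx": 0,"ty": 0,"tz": 0.6,"rx": 0,"ry": 0,"rz": 0,"grip": 1},{"tx": 0,"ty": 0,"tz": 0.6,"rx": 0,"ry": 0,"rz": 0,"grip": 0.8},{"tx": 0,"ty": 0,"tz": 0.6,"rx": 0,"ry": 0,"rz": 0,"grip": 0.5},{"tx": 0,"ty": 0,"tz": 0.5,"rx": 0,"ry": 0,"rz": 0,"grip": 0.5},{"tx": 0,"ty": 0,"tz": 0.3,"rx": 0,"ry": 0,"rz": 0,"grip": 0.5},{"tx": 0,"ty": 0,"tz": 0,"rx": 0,"ry": 0,"rz": 0,"grip": 0.5}]'

```text
t: 14.8
tcp_pos: [575.5, -91.0, 67.1]
orientation: [0.004, -0.083, 0.997, -0.001]
force: [-0.5, -0.1, 0.2]
finger_gap: 0.756
```

```bash
python3 - <<'E'
from h import *
snap('wrist','w13')
plan([572.6,-91,58],Rtgt(.167,0)); 
E
```

```text
t 14.85 tcp [575.9 -91.1  67.9] F [ 0.4 -0.   0.7] gap 0.75
turn units [-0.03  0.12 -0.02] shift now-axes [0.11 0.02 0.33] shift tgt-axes [0.11 0.02 0.33]
```

View pics/w13.png

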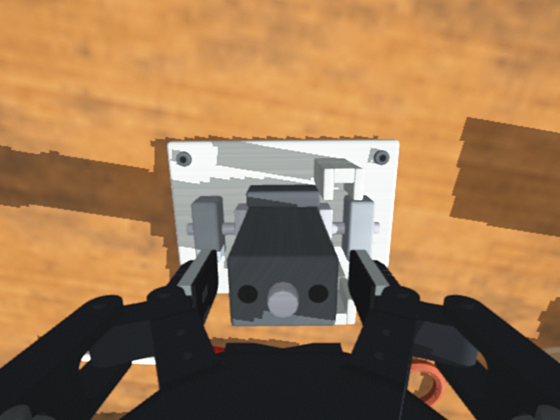

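Call:
jog_arm --rows '[{"tx": 0.1,"ty": 0.01,"tz": 0.15,"rx": -0.03,"ry": 0.12,"rz": -0.02,"grip": 0.5},{"tx": 0,"ty": 0,"tz": 0.2,"rx": 0,"ry": 0,"rz": 0,"grip": 0.2},{"tx": 0,"ty": 0,"tz": 0,"rx": 0,"ry": 0,"rz": 0,"grip": -0.3},{"tx": 0,"ty": 0,"tz": 0,"rx": 0,"ry": 0,"rz": 0,"grip": -1},{"tx": 0,"ty": 0,"tz": 0,"rx": 0,"ry": 0,"rz": 0,"grip": -1},{"tx": 0,"ty": 0,"tz": 0,"rx": 0,"ry": 0,"rz": 0,"grip": -1},{"tx": 0,"ty": 0,"tz": 0,"rx": 0,"ry": 0,"rz": 0,"grip": -1}]'

```text
t: 15.43
tcp_pos: [574.1, -91.3, 58.7]
orientation: [0.001, -0.084, 0.996, -0.0]
force: [0.9, -0.3, -5.8]
finger_gap: 0.511
```

```bash
python3 - <<'E'
from h import *
plan([572.6,-91,58],Rtgt(.167,0)); print(robot.state()['ft_torque'])
E
```

```text
t 15.43 tcp [574.1 -91.3  58.7] F [ 0.9 -0.3 -5.8] gap 0.511
turn units [-0.01  0.03  0.01] shift now-axes [0.05 0.02 0.02] shift tgt-axes [0.05 0.02 0.02]
[ 0.00053279 -0.12344157  0.09792165]
```

```bash
cat >> h.py <<'E'
YAW=.167; NV=np.array([-np.sin(YAW),np.cos(YAW),0]); XV=np.array([np.cos(YAW),np.sin(YAW),0])
P0=np.array([574.1,-91.3,58.7]); L=46.7
def pose(th,fn,fz):
    t=np.radians(th); return P0*[1,1,0]+NV*(fn+L*np.sin(t))+np.array([0,0,fz+L*np.cos(t)]),Rtgt(YAW,th)
def cur():
    st=robot.state();R=R_of(st['orientation']); u=-R.as_matrix()[:,2]
    th=np.degrees(np.arctan2(u@NV,u[2])); foot=np.array(st['tcp_pos'])-L*u
    d=foot-P0*[1,1,0]
    print('t',round(st['t'],2),'th %.2f foot n %.1f x %.1f z %.1f'%(th,d@NV,d@XV,foot[2]),'lean x %.2f'%np.degrees(np.arctan2(u@XV,u[2])),'F n %.1f x %.1f z %.1f'%(st['force']@NV,st['force']@XV,st['force'][2]),'tq',np.round(st['ft_torque'],2),'gap',round(st['finger_gap'],3))
    return st
def rows(wps):
    st=cur();p=np.array(st['tcp_pos']);R=R_of(st['orientation'])
    for w in wps:
        q,Q=pose(*w)
        print(w,'shift',np.round(R.inv().apply(q-p)/30,2),'turn',np.round((R.inv()*Q).as_rotvec(degrees=True)/4,2))
        p,R=q,Q
def left(th,en,ez):  # pivot on lower-left edge at (en,ez)
    t=np.radians(th);return (th,round(en-22*np.cos(t),2),round(ez+22*np.sin(t),2))
def right(th,en,ez):
    t=np.radians(th);return (th,round(en+22*np.cos(t),2),round(ez-22*np.sin(t),2))
E
python3 - <<'E'
from h import *
rows([left(a,22,12) for a in (2,4,6,8)])
E
```

```text
t 15.43 th 0.06 foot n -0.1 x 0.1 z 12.0 lean x -0.14 F n -0.4 x 0.9 z -5.8 tq [ 0.   -0.12  0.1 ] gap 0.511
(2, np.float64(0.01), np.float64(12.77)) shift [-0.    0.06 -0.03] turn [0.49 0.03 0.01]
(4, np.float64(0.05), np.float64(13.53)) shift [-0.    0.05 -0.02] turn [ 0.5  0.  -0. ]
(6, np.float64(0.12), np.float64(14.3)) shift [ 0.    0.05 -0.02] turn [ 0.5 -0.   0. ]
(8, np.float64(0.21), np.float64(15.06)) shift [-0.    0.05 -0.02] turn [ 0.5 -0.  -0. ]
```

Call:
jog_arm --rows '[{"tx": 0,"ty": 0.06,"tz": -0.03,"rx": 0.5,"ry": 0.03,"rz": 0,"grip": -1},{"tx": 0,"ty": 0.05,"tz": -0.03,"rx": 0.5,"ry": 0,"rz": 0,"grip": -1},{"tx": 0,"ty": 0.05,"tz": -0.03,"rx": 0.5,"ry": 0,"rz": 0,"grip": -1}]'

```text
t: 15.68
tcp_pos: [573.3, -87.5, 60.7]
orientation: [0.005, -0.081, 0.995, -0.053]
force: [0.3, -0.1, -7.2]
finger_gap: 0.503
```

```bash
python3 - <<'E'
from h import *
rows([left(a,22,12) for a in (6,8,9)])
E
```

```text
t 15.68 th 6.15 foot n -1.2 x -0.1 z 14.3 lean x -0.03 F n -0.2 x 0.3 z -7.2 tq [ 0.68 -0.02  0.01] gap 0.503
(6, np.float64(0.12), np.float64(14.3)) shift [-0.    0.04 -0.  ] turn [-0.04  0.01 -0.06]
(8, np.float64(0.21), np.float64(15.06)) shift [-0.    0.05 -0.02] turn [ 0.5 -0.  -0. ]
(9, np.float64(0.27), np.float64(15.44)) shift [ 0.    0.03 -0.01] turn [ 0.25  0.   -0.  ]
```

Call:
jog_arm --rows '[{"tx": 0,"ty": 0.08,"tz": -0.02,"rx": 0.4,"ry": 0,"rz": -0.05,"grip": -1},{"tx": 0,"ty": 0.03,"tz": -0.02,"rx": 0.15,"ry": 0,"rz": 0,"grip": -1},{"tx": 0,"ty": 0,"tz": 0,"rx": 0,"ry": 0,"rz": 0,"grip": -1}]'

```text
t: 15.93
tcp_pos: [572.9, -84.4, 61.7]
orientation: [0.007, -0.084, 0.994, -0.075]
force: [1.5, -6.7, -6.7]
finger_gap: 0.512
```

```bash
python3 - <<'E'
from h import *
snap('wrist','w14'); snap('scene','s14')
im=cv2.imread('pics/s14.png')[180:280,250:370];cv2.imwrite('pics/s14z.png',cv2.resize(im,None,fx=5,fy=5,interpolation=cv2.INTER_CUBIC))
t=np.radians(8.3)
rows([right(a,-21.6,18.3) for a in (6,4,2,0,-2,-4,-6,-8,-9)])
E
```

```text
t 16.03 th 8.59 foot n -0.2 x 0.0 z 15.5 lean x -0.06 F n -6.2 x 1.0 z -6.8 tq [-0.57 -0.2  -0.02] gap 0.507
(6, np.float64(0.28), np.float64(16.0)) shift [-0.   -0.06 -0.02] turn [-0.65  0.01  0.01]
(4, np.float64(0.35), np.float64(16.77)) shift [ 0.   -0.05 -0.02] turn [-0.5  0.  -0. ]
(2, np.float64(0.39), np.float64(17.53)) shift [-0.   -0.05 -0.02] turn [-0.5 -0.   0. ]
(0, np.float64(0.4), np.float64(18.3)) shift [-0.   -0.05 -0.02] turn [-0.5 -0.  -0. ]
(-2, np.float64(0.39), np.float64(19.07)) shift [ 0.   -0.05 -0.02] turn [-0.5 -0.   0. ]
(-4, np.float64(0.35), np.float64(19.83)) shift [ 0.   -0.05 -0.02] turn [-0.5 -0.  -0. ]
(-6, np.float64(0.28), np.float64(20.6)) shift [-0.   -0.05 -0.02] turn [-0.5  0.   0. ]
(-8, np.float64(0.19), np.float64(21.36)) shift [-0.   -0.05 -0.02] turn [-0.5  0.  -0. ]
(-9, np.float64(0.13), np.float64(21.74)) shift [-0.   -0.03 -0.01] turn [-0.25 -0.   -0.  ]
```

View pics/w14.png

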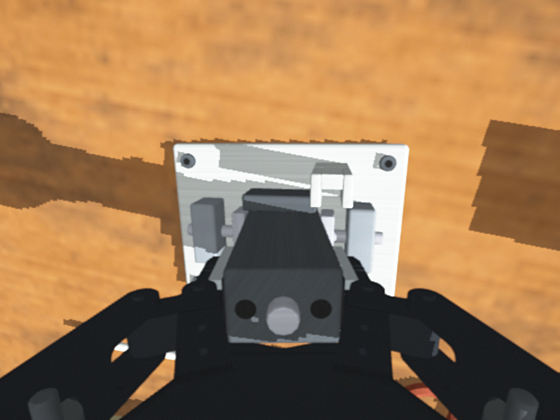

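View pics/s14z.png

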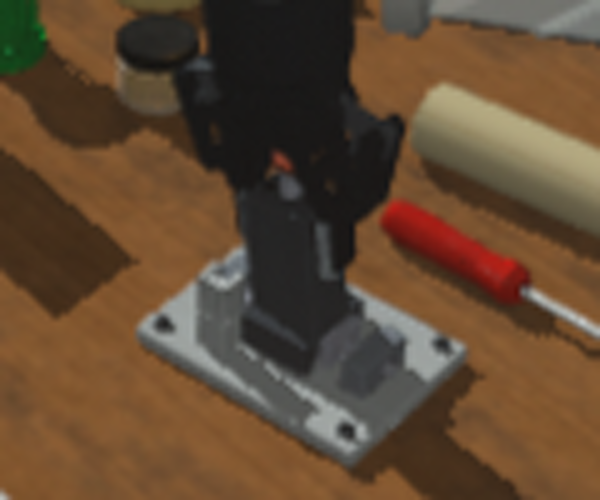

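Call:
jog_arm --rows '[{"tx": 0,"ty": -0.06,"tz": -0.01,"rx": -0.5,"ry": 0.01,"rz": 0,"grip": -1},{"tx": 0,"ty": -0.05,"tz": -0.01,"rx": -0.5,"ry": 0,"rz": 0,"grip": -1},{"tx": 0,"ty": -0.05,"tz": -0.01,"rx": -0.5,"ry": 0,"rz": 0,"grip": -1},{"tx": 0,"ty": -0.05,"tz": -0.02,"rx": -0.5,"ry": 0,"rz": 0,"grip": -1}]'

```text
t: 16.37
tcp_pos: [574.1, -90.9, 64.5]
orientation: [0.0, -0.086, 0.996, -0.003]
force: [-0.3, -1.4, -6.3]
finger_gap: 0.508
```

```bash
python3 - <<'E'
from h import *
rows([right(a,-21.6,18.3) for a in (-2,-4,-6,-8,-9)])
E
```

```text
t 16.37 th 0.35 foot n 0.1 x 0.0 z 17.8 lean x -0.01 F n -1.4 x -0.5 z -6.3 tq [-0.37  0.16 -0.1 ] gap 0.508
(-2, np.float64(0.39), np.float64(19.07)) shift [ 0.   -0.06 -0.04] turn [-0.59  0.    0.07]
(-4, np.float64(0.35), np.float64(19.83)) shift [ 0.   -0.05 -0.02] turn [-0.5 -0.  -0. ]
(-6, np.float64(0.28), np.float64(20.6)) shift [-0.   -0.05 -0.02] turn [-0.5  0.   0. ]
(-8, np.float64(0.19), np.float64(21.36)) shift [-0.   -0.05 -0.02] turn [-0.5  0.  -0. ]
(-9, np.float64(0.13), np.float64(21.74)) shift [-0.   -0.03 -0.01] turn [-0.25 -0.   -0.  ]
```

Call:
jog_arm --rows '[{"tx": 0,"ty": -0.05,"tz": -0.01,"rx": -0.55,"ry": 0,"rz": 0.06,"grip": -1},{"tx": 0,"ty": -0.05,"tz": -0.01,"rx": -0.5,"ry": 0,"rz": 0,"grip": -1},{"tx": 0,"ty": -0.05,"tz": -0.01,"rx": -0.5,"ry": 0,"rz": 0,"grip": -1},{"tx": 0,"ty": -0.05,"tz": -0.01,"rx": -0.45,"ry": 0,"rz": 0,"grip": -1},{"tx": 0,"ty": 0,"tz": 0,"rx": 0,"ry": 0,"rz": 0,"grip": -1}]'

```text
t: 16.78
tcp_pos: [575.2, -98.0, 67.2]
orientation: [-0.005, -0.083, 0.994, 0.072]
force: [0.6, 3.2, -4.4]
finger_gap: 0.51
```

```bash
python3 - <<'E'
from h import *
snap('wrist','w15'); snap('scene','s15')
im=cv2.imread('pics/s15.png')[180:280,250:370];cv2.imwrite('pics/s15z.png',cv2.resize(im,None,fx=5,fy=5,interpolation=cv2.INTER_CUBIC))
cur()
E
```

```text
t 16.88 th -8.15 foot n 0.3 x 0.1 z 20.9 lean x -0.11 F n 2.7 x -0.3 z -1.8 tq [0.3  0.04 0.06] gap 0.509
```

View pics/w15.png

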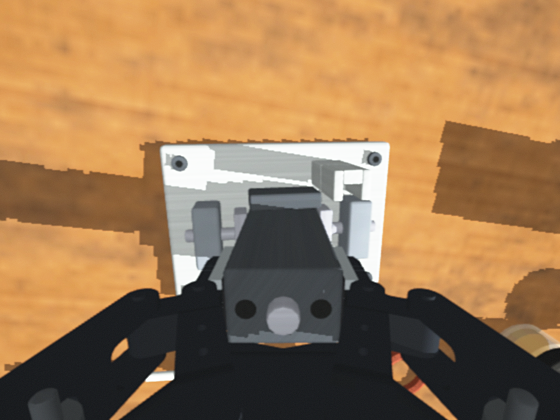

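View pics/s15z.png

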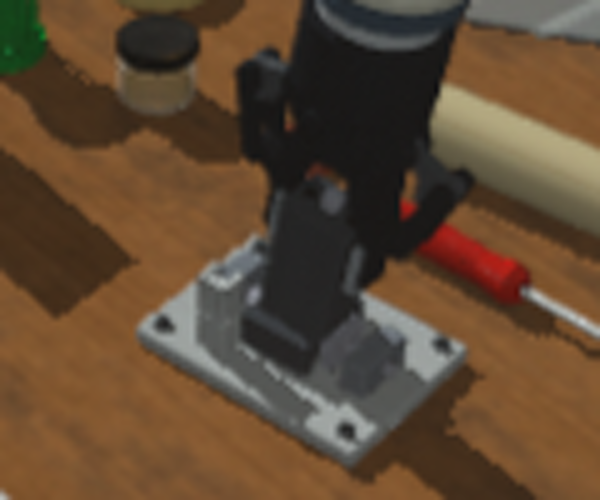

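Call:
jog_arm --rows '[{"tx": 0,"ty": 0.05,"tz": -0.02,"rx": 0.5,"ry": 0.02,"rz": 0,"grip": -1},{"tx": 0,"ty": 0.05,"tz": -0.02,"rx": 0.5,"ry": 0,"rz": 0,"grip": -1},{"tx": 0,"ty": 0.05,"tz": -0.02,"rx": 0.5,"ry": 0,"rz": 0,"grip": -1},{"tx": 0,"ty": 0.05,"tz": -0.02,"rx": 0.5,"ry": 0,"rz": 0,"grip": -1}]'

```text
t: 17.22
tcp_pos: [574.1, -91.2, 70.1]
orientation: [0.001, -0.083, 0.997, -0.002]
force: [-0.7, -0.5, -3.1]
finger_gap: 0.501
```

```bash
python3 - <<'E'
from h import *
rows([left(a,22.1,24) for a in (2,4,6,8)])
E
```

```text
t 17.22 th 0.20 foot n -0.1 x 0.0 z 23.4 lean x -0.07 F n -0.3 x -0.7 z -3.1 tq [0.19 0.29 0.13] gap 0.501
(2, np.float64(0.11), np.float64(24.77)) shift [-0.    0.06 -0.05] turn [ 0.45  0.02 -0.03]
(4, np.float64(0.15), np.float64(25.53)) shift [-0.    0.05 -0.02] turn [ 0.5  0.  -0. ]
(6, np.float64(0.22), np.float64(26.3)) shift [ 0.    0.05 -0.02] turn [ 0.5 -0.   0. ]
(8, np.float64(0.31), np.float64(27.06)) shift [ 0.    0.05 -0.02] turn [ 0.5 -0.  -0. ]
```

Call:
jog_arm --rows '[{"tx": 0,"ty": 0.06,"tz": -0.02,"rx": 0.5,"ry": 0.02,"rz": -0.02,"grip": -1},{"tx": 0,"ty": 0.05,"tz": -0.02,"rx": 0.5,"ry": 0,"rz": 0,"grip": -1},{"tx": 0,"ty": 0.05,"tz": -0.02,"rx": 0.5,"ry": 0,"rz": 0,"grip": -1},{"tx": 0,"ty": 0.04,"tz": -0.01,"rx": 0.4,"ry": 0,"rz": 0,"grip": -1}]'

```text
t: 17.55
tcp_pos: [573.0, -84.3, 72.8]
orientation: [0.007, -0.085, 0.994, -0.074]
force: [0.1, -4.0, -3.3]
finger_gap: 0.51
```

```bash
python3 - <<'E'
from h import *
rows([right(a,-21.6,30) for a in (6,4,2,0,-2,-4,-6,-8)])
E
```

```text
t 17.55 th 8.48 foot n 0.2 x 0.2 z 26.6 lean x -0.14 F n -4.0 x -0.6 z -3.3 tq [-0.36  0.3  -0.03] gap 0.51
(6, np.float64(0.28), np.float64(27.7)) shift [ 0.   -0.07 -0.03] turn [-0.62  0.03  0.05]
(4, np.float64(0.35), np.float64(28.47)) shift [ 0.   -0.05 -0.02] turn [-0.5  0.  -0. ]
(2, np.float64(0.39), np.float64(29.23)) shift [-0.   -0.05 -0.02] turn [-0.5 -0.   0. ]
(0, np.float64(0.4), np.float64(30.0)) shift [-0.   -0.05 -0.02] turn [-0.5 -0.  -0. ]
(-2, np.float64(0.39), np.float64(30.77)) shift [ 0.   -0.05 -0.02] turn [-0.5 -0.   0. ]
(-4, np.float64(0.35), np.float64(31.53)) shift [ 0.   -0.05 -0.02] turn [-0.5 -0.  -0. ]
(-6, np.float64(0.28), np.float64(32.3)) shift [-0.   -0.05 -0.02] turn [-0.5  0.   0. ]
(-8, np.float64(0.19), np.float64(33.06)) shift [-0.   -0.05 -0.02] turn [-0.5  0.  -0. ]
```

Call:
jog_arm --rows '[{"tx": 0,"ty": -0.06,"tz": -0.02,"rx": -0.5,"ry": 0.03,"rz": 0.04,"grip": -1},{"tx": 0,"ty": -0.05,"tz": -0.02,"rx": -0.5,"ry": 0,"rz": 0,"grip": -1},{"tx": 0,"ty": -0.05,"tz": -0.02,"rx": -0.5,"ry": 0,"rz": 0,"grip": -1},{"tx": 0,"ty": -0.05,"tz": -0.02,"rx": -0.5,"ry": 0,"rz": 0,"grip": -1},{"tx": 0,"ty": -0.05,"tz": -0.02,"rx": -0.5,"ry": 0,"rz": 0,"grip": -1},{"tx": 0,"ty": -0.05,"tz": -0.02,"rx": -0.5,"ry": 0,"rz": 0,"grip": -1},{"tx": 0,"ty": -0.05,"tz": -0.02,"rx": -0.5,"ry": 0,"rz": 0,"grip": -1},{"tx": 0,"ty": -0.04,"tz": -0.02,"rx": -0.4,"ry": 0,"rz": 0,"grip": -1}]'

```text
t: 18.22
tcp_pos: [574.6, -94.9, 78.4]
orientation: [-0.005, -0.091, 0.994, 0.059]
force: [0.3, -0.4, -3.0]
finger_gap: 0.506
```

```bash
python3 - <<'E'
from h import *
rows([(-6,0,35),(-3,0,39),(0,0,43),(0,0,54)])
E
```

```text
t 18.22 th -6.81 foot n 1.9 x -0.1 z 32.0 lean x 0.04 F n -0.4 x 0.2 z -3.0 tq [-0.15 -0.01 -0.03] gap 0.506
(-6, 0, 35) shift [-0.   -0.03 -0.11] turn [ 0.2  -0.01  0.23]
(-3, 0, 39) shift [ 0.    0.1  -0.13] turn [ 0.75  0.   -0.  ]
(0, 0, 43) shift [-0.    0.09 -0.13] turn [ 0.75 -0.    0.  ]
(0, 0, 54) shift [ 0.    0.   -0.37] turn [0. 0. 0.]
```

Call:
jog_arm --rows '[{"tx": 0,"ty": -0.03,"tz": -0.12,"rx": 0.3,"ry": 0,"rz": 0.1,"grip": -1},{"tx": 0,"ty": 0.07,"tz": -0.15,"rx": 0.5,"ry": 0,"rz": 0.1,"grip": -1},{"tx": 0,"ty": 0.07,"tz": -0.15,"rx": 0.5,"ry": 0,"rz": 0,"grip": -1},{"tx": 0,"ty": 0.06,"tz": -0.15,"rx": 0.4,"ry": 0,"rz": 0,"grip": -1},{"tx": 0,"ty": 0,"tz": -0.1,"rx": 0,"ry": 0,"rz": 0,"grip": -1},{"tx": 0,"ty": 0,"tz": 0,"rx": 0,"ry": 0,"rz": 0,"grip": -1},{"tx": 0,"ty": 0,"tz": 0,"rx": 0,"ry": 0,"rz": 0,"grip": -1}]'

```text
t: 18.8
tcp_pos: [573.5, -89.8, 99.2]
orientation: [0.0, -0.084, 0.996, -0.003]
force: [0.7, 0.5, -2.7]
finger_gap: 0.512
```

```bash
python3 - <<'E'
from h import *
rows([(0,0,54)])
E
```

```text
t 18.8 th 0.33 foot n 1.3 x -0.3 z 52.5 lean x -0.01 F n 0.4 x 0.7 z -2.7 tq [ 0.02 -0.    0.  ] gap 0.512
(0, 0, 54) shift [-0.01 -0.05 -0.05] turn [-0.08  0.    0.03]
```

Call:
jog_arm --rows '[{"tx": 0,"ty": -0.04,"tz": -0.02,"rx": -0.08,"ry": 0,"rz": 0.03,"grip": -1},{"tx": 0,"ty": 0,"tz": 0,"rx": 0,"ry": 0,"rz": 0,"grip": -1},{"tx": 0,"ty": 0,"tz": 0,"rx": 0,"ry": 0,"rz": 0,"grip": -1},{"tx": 0,"ty": 0,"tz": 0,"rx": 0,"ry": 0,"rz": 0,"grip": -1}]'

```text
t: 19.13
tcp_pos: [573.8, -91.8, 99.3]
orientation: [0.0, -0.083, 0.997, 0.001]
force: [1.1, 0.7, -3.2]
finger_gap: 0.506
```

```bash
python3 - <<'E'
from h import *
s=cur()
snap('wrist','w16');snap('scene','s16');snap('top','t16')
for c,n in(('wrist','block'),('scene','block'),('scene','block_foot'),('scene','keeper_center'),('scene','keeper'),('wrist','keeper')):
    for d in robot.pinpoint(c,n)[:2]: print(c,n,round(d['score'],2),np.round(toworld(c,d['point'],s),1))
im=cv2.imread('pics/s16.png')[130:280,140:370];cv2.imwrite('pics/s16z.png',cv2.resize(im,None,fx=3.4,fy=3.4,interpolation=cv2.INTER_CUBIC))
cur()
E
```

```text
t 19.13 th -0.09 foot n -0.3 x -0.3 z 52.6 lean x -0.02 F n 0.5 x 1.2 z -3.2 tq [0.02 0.   0.01] gap 0.506
wrist block 0.7 [571.1 -91.6  50.4]
scene block 0.73 [572.3 -89.    1. ]
scene block 0.62 [573.4 -85.6  52.9]
scene block_foot 0.73 [577.4 -89.1  53.5]
scene block_foot 0.26 [573.2 -90.3  32. ]
scene keeper_center 0.74 [521.5 187.3  70.5]
scene keeper 0.7 [5.205e+02 1.777e+02 2.000e-01]
t 19.58 th -0.07 foot n 0.0 x -0.2 z 52.9 lean x -0.03 F n -0.3 x -0.1 z -3.4 tq [-0.01  0.04  0.01] gap 0.508
```

View pics/s16z.png

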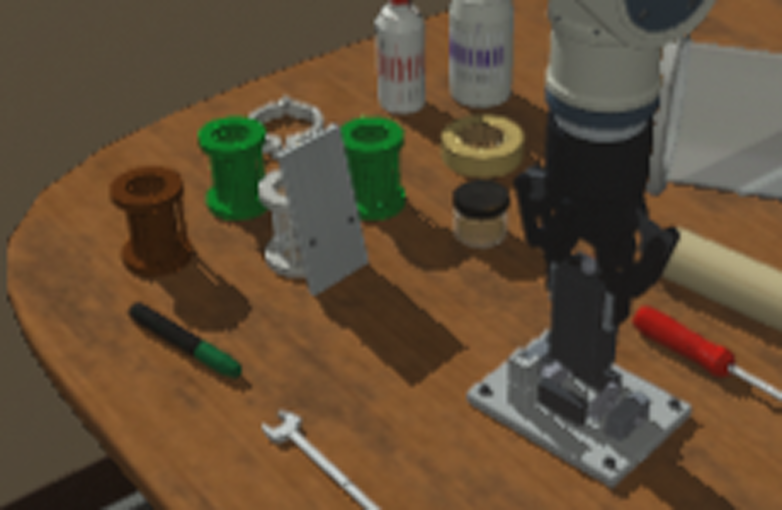

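View pics/w16.png

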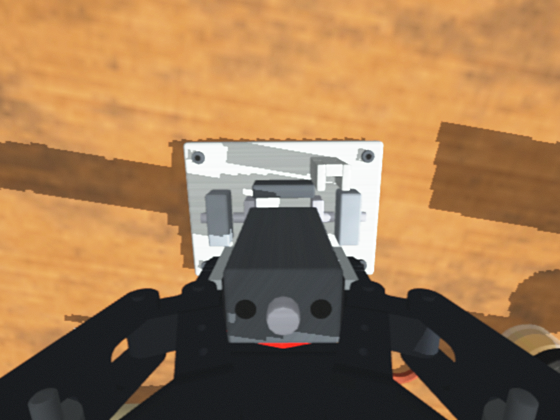

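View pics/t16.png

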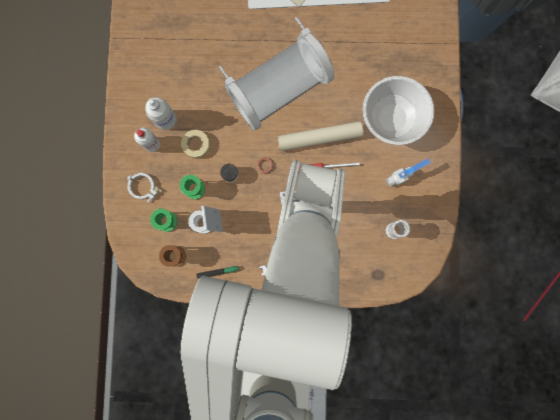

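The block hangs upright with its foot at about 53 mm. Plate leaning at scene crop (315,215); other objects are unmoved. Handing in.

```bash
python3 - <<'E'
from h import *
print(robot.hand_in())
E
```

```text
the job is handed in; nothing more can be done
None
```

The job is done and was handed in with the clock at about 19.6 s of the 54 s allowed; no verdict comes back.

- **Keeper plate:** I pulled it straight up out of the guides and stood it on its short edge, leaning about 12° against the clear sight glass at roughly (511, 227). The networks placed its centre at the same spot, within about 2 mm, just after release and about 8 s later.
- **Block rocking:** I gripped the left and right faces and tipped it left 8.6°, then right 8.2°, with the foot at about 16 mm and 21 mm and still between the jaws. I repeated left 8.5° and right, which read 6.8° at the last check, by which time it had come free.
- **Final hold:** The block is upright to within 0.1° and over the socket axis to within about 0.3 mm. Its foot is at about 53 mm, so 19 mm above the cheeks and 21 mm above the jaw tops.

The highest force I saw was about 30 N at the wrist, when the plate touched the table.

**Readings that disagreed:**
- One network reading put the block's underside at z = 1 mm, and a low-score one put the foot at 32 mm. The other three readings (50 to 54 mm), the arm's own pose and the picture all agree on about 53 mm.
- The wrist force with the block held was about 3.3 N, slightly under the 3.9 N that 0.4 kg would give.

In the last pictures the other things on the table looked unmoved, apart from the spanner and screwdriver, which the arm partly hid from above.

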